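# Fit the snap ring that keeps the pulley on a lathe spindle

### The job

Take the snap-ring pliers from their wooden stand, put their tips in the two eyes of the big black snap ring, spread it, carry it over the nose of the upright lathe spindle and let it close into the groove, lying flat on the hub. Then stand the pliers back in their stand. Handle the ring with the pliers only, never with the gripper, and leave everything else on the bench where it is.

Things in the scene. Friction and masses are not known exactly. Their poses are not given: they have to be found in the camera images.
- spindle: Fixed grey bearing housing, base 130 x 120 x 18 mm, any yaw, a lathe spindle upright in it. All round parts are on the body's z axis: housing radius 48 to z 58, aluminium pulley radius 42 to z 78, dark hub radius 25 to z 92; groove and nose above, see seat. A red post (see post_top) stands at body x = +56. Origin: centre of the underside.
- seat (a point): Point on the spindle axis at hub-top height, 92 mm above the bench: where the centre of the ring's underside belongs. Above it: brass groove, radius 17.5, height 0 to 6.5; steel nose, radius 19.5, height 6.5 to 14; chamfer to radius 15.5 at height 19, the spindle's top.
- post_top (a point): Top of the red post, radius 5.5, on its axis, 150 mm above the bench and 56 mm from the spindle axis. The pliers must stay clear of it, so turn the ring's eyes at least 70 degrees away from it about the spindle.
- stand: Fixed wooden pliers stand: two parallel boards, 14 thick, 90 long in y, top edges at z 70 mm, 30 mm gap between them (inner faces x = +-15); cross pieces close the gap only at |y| 37 to 45, up to z 34. Base 80 x 110 x 4. Origin: centre of the underside, on the bench.
- pliers: Loose snap-ring pliers, about 0.16 kg, upright with tips down, 132 mm high, z up, alike after a half turn about z. Origin: midway between the tip ends. Starts at z +8 mm on the stand's axis with its yaw. Two cheek plates (|x| 16 to 24, |y| under 15, z 62 to 80) rest on the stand's boards, the legs (16 wide in x) hanging in the gap. Two levers pivot about x at y = +-8, z 70.
- pliers_grips (a point): On the pliers' axis at z 125: midway between the two orange grips, cylinders along x, radius 7, 32 long, axes at y = +-23, 60 mm over both. Squeeze them along y: this moves the tips APART. Each grip moves 55 mm per rad of lever angle, each tip 70; stop at 0.27 rad, 30 mm over both. A spring opens them: 8 N per grip at rest, 11 N at the stop, and up to 9 N more from the ring.
- pliers_tips (a point): On the pliers' axis at z 0, midway between the tip ends. Tips: round, diameter 4, axes at y = +-10.5 at rest, from z 0 up to a flat shoulder (16 in x, 9 in y) at z 9. As they spread, their ends lean outward and rise (1.2 mm at 0.22 rad); so they carry the ring by themselves, its lugs just under the shoulders.
- pliers_right (a joint): Lever angle of the pliers (both levers are linked): 0 at rest, up to 0.27 rad squeezed. About 0.22 rad (grips 36 mm over both) spreads the ring enough to pass the nose. Held by the round grips, the pliers can lean about the squeezing line (y) by up to 0.1 rad when their tips are pressed on; setting the cheeks down on the boards of the stand rights them.
- ring: Loose black snap ring, 0.05 kg, 4 mm thick, flat: inner radius 18, outer 24, open at +x. Lugs (15 x 15) at its ends with eyes of diameter 8 at x = +27, y = +-12 (x = +26 when spread). Origin: centre, on the underside. Starts on either tray pad, any yaw, underside 16 mm above the bench, air below the eyes. Passes the nose with both joints over 0.2 and the spindle axis at ring x = +3 (+-1) mm.
- ring_left (a joint): Flex of the ring's +y arm about z at x -15, y +15: 0 closed, grows to 0.5 as the eye moves to +y (42 mm per rad). A spring closes it: about 2 N at the eye when closed, 6 N at 0.3 rad. Round the groove, let go, the ring closes and centres itself: its eyes then move 3 to 4 mm outward (+x), which the loose eyes allow.
- ring_right (a joint): The same for the -y arm: 0 closed, positive as its eye moves to -y.
- eye_left (a point): Centre of the eye (top face of the lug) of the ring's +y arm; it moves with the arm. Carried by the pliers the ring droops, up to 0.3 rad, its back (-x) lower than its eyes: on the hub the back lands first; press down gently (under 10 N, the shoulders bear on the lugs) until the lugs lie flat too.
- eye_right (a point): Centre of the eye (top face of the lug) of the ring's -y arm.
- tray: Fixed blue tray, 110 (x) x 210 (y), floor 4 mm thick, rim 10 high, with two yellow round pads, radius 24.5, top at z 16, at y = +-52, each with a centring boss of radius 16 up to z 20. A ring on a pad tips up when its overhanging lugs are pressed: bring the pliers' shoulders to 1 mm above the lugs without pressing. Origin: centre of the underside.
- spare: Loose bright steel snap ring of the wrong size on the other pad, outer radius 21, 4 mm thick: a bystander. Origin: centre of its underside.
- oil: Bystander: amber oil bottle, radius 30, 170 high, origin under its centre.
- glue: Bystander: white glue bottle, radius 29, 155 high, origin under its centre.
- wax: Bystander: clear wax jar, radius 34, 75 high, origin under its centre.
- bowl: Bystander: turned wooden bowl, radius 60, 48 high, origin under its centre.
- gouge: Bystander: turning gouge lying along its x, 340 long (handle -150 to 0, blade to +190), 28 thick, origin on its underside where the handle ends.
- washer: Bystander: aluminium collar, radius 30, 14 high, origin under its centre.
- centre: Bystander: steel lathe centre standing upright, radius 18, 70 high, origin under its centre.
There are look-alikes about, which are no part of the job. What is shaped like the pliers but blue or purple is not meant.

How it is judged:
On the way, in this order (a step that is already met when the one before it is completed fails the run):
1. the ring is spread by the pliers, clear of its pad (value of joint each of ring_left, ring_right above 0.12 rad and contact force between ring and pliers above 0.5 N and height (world z) of ring above 0.03 m and not (horizontal distance between ring and seat below 0.03 m)), for 0.1 s.
2. the ring, held spread by the pliers, is round the spindle below the rim of the nose (value of joint each of ring_left, ring_right above 0.1 rad and contact force between ring and pliers above 0.5 N and horizontal distance between ring and seat below 0.012 m and z of ring in the frame of seat below 0.008 m), for 0.1 s.
At the end, for the whole second after the job is handed in: Ring closed in the groove: within 2.5 mm of the axis, underside -2 to +4 mm from the hub top, tilt under 0.08 rad, both arms under 0.06 rad. Pliers upright within 0.08 rad in their stand, within 15 mm of its centre and 4 mm of their starting height. Both at rest (horizontal distance between ring and seat below 0.0025 m and z of ring in the frame of seat between -0.002 and 0.004 m and angle between each of ring, pliers's own z axis and vertical below 0.08 rad and value of joint each of ring_left, ring_right below 0.06 rad and linear speed of each of ring, pliers below 0.01 m/s and horizontal distance between pliers and stand below 0.015 m and z of pliers in the frame of stand between 0.004 and 0.012 m); the robot touches nothing.
It fails at once if the gripper's fingers touch the ring (contact force between the fingers and ring above 1 N).
It fails at once if a bystander or the spare ring is moved more than 20 mm (distance of any of oil, glue, wax, bowl, gouge, washer, centre, spare from where it was at the start of the episode above 0.02 m).
It also fails if it takes over 61 s, if anything falls off the work surface, if the arm or the gripper's body presses on something with over 40 N, if the wrist force passes 120 N, or if a joint passes its speed limit or range.

### The arm

A 6-joint arm with a two-finger parallel gripper is mounted at the origin on the work surface. World frame = base frame: x ahead of the robot, y to its left, z up, the work surface at z = 0. Lengths are in m, angles in rad, forces in N, time in s.
With the tool pointing down it reaches from about 0.375 to 0.9 m from the base axis. Payload 3.1 kg.
Tool frame: the origin (TCP) lies midway between the tips of the shut fingers; the grasp point (between the pads) lies 19 mm behind it (manip.hold_point_z is the distance from the TCP to the grasp point, in m); x points along the fingers, y is the direction in which the jaws open and shut, and the axes are right-handed (so a half turn about x gives the same grasp; the last joint's range is limited). The gripper opens to 85 mm and grips with 20 to 120 N. Pads are 22 mm wide; open, the fingers measure 114 mm over their backs; the gripper's body (76 mm by 85 mm) begins 54 mm behind the grasp point. The pads swing forward as they close: fully open they stand 13 mm farther back than shut.
Start: joints at [-1.419, 0.527, 1.433, -0, 1.181, -0.178], TCP at [0.202, -0.591, 0.231] pointing down, gripper open.
Joint ranges: [-3.08, 3.08], [-0.75, 2.2], [0.22, 2.44], [-1.43, 4.57], [0, 2.65], [-2.85, 2.85]. Speed limits (rad/s): [2.79, 2.79, 3.14, 3.14, 3.14, 3.14].

### API

Orientations are given as a unit quaternion [x, y, z, w].
In Python, from station import manip, snapshot gives the robot as it stands.
- The arm moves only by the shell command python3 -m crank 'ROWS' [FORCE]. ROWS is JSON, a list of rows, each a list of 5 numbers: the finger opening in m, from 0 to 0.0854, then the shift along the tool's x, y, z in m, then the turn about the tool's x in rad. In form: [[grip, tx, ty, tz, yaw], ...]. A call has 1 to 5 rows; each row shifts and turns the commanded pose from where the row before left it, along the tool's axes as they then stand; what a row does not reach is not made up. A row lasts 1/10 s, in which the tool goes at most 50 mm and 8.59 degrees, less where a joint would pass 70% of its speed; a pose out of reach is approached as far as the arm can. A call is refused whole if a number of a shift passes 0.05 or a number of a turn 0.15, either way. A call with a gripper value outside its range is refused whole. The fingers move at their own pace and stop on an object; FORCE is the grip in N (left out, the last holds). Time passes only in rows, so rows that do not move let the fingers close. It gives the time, the measured TCP pose, the force and the opening at its end, in the units of the state.
- manip.sense(): the state, without advancing time (a new reading comes with each control period).
- snapshot(name): name is "scene" or "top" or "wrist"; returns a dict with "image" (420x560x3 uint8, blue, green, red), "range_z" (420x560 float32, m along the optical axis (not along the pixel's ray), 0 where there is no reading), "vertical_fov" (degrees; the focal length in pixels is half the picture's height over the tangent of half this angle, whatever the lens; pixels are square), "cx", "cy" (the principal point, pixels), "extrinsics" (4x4, takes a point from world to camera coordinates); the wrist camera has in their place "T_tool_cam" (4x4, takes a point from camera to tool coordinates, whose origin is the TCP and whose axes are the tool frame's). Camera axes: x right, y up, looking along -z (the intrinsics and any distortion apply to the point x, -y, -z); pixel columns grow to the right and rows downward; lengths in m; the calibration is good to about 2 mm. A picture is of the moment at which its call begins: read the wrist's pose just before it.
- manip.sign_off(): hands the job in, once; it reports no verdict.
The state is a dict: "t": time; "q": joint angles; "qd": joint speeds; "tau": joint torques, N m; "tcp_pos": TCP position; "tool_rot": TCP orientation; "force": force on the tool from outside, world axes, zero at the start; "ft_torque": the same for the moment, N m; "finger_gap": opening from 0.0 (shut) to 1.0 (fully open).
Only numpy, scipy, OpenCV 4.12 (cv2) and the standard library are available. Lean on these libraries where they do the work, as an engineer would, in place of code of your own. Each camera call takes 0.05 s, during which the arm holds its last target.

## Working session

There is one attempt and no reset: what is moved stays moved. The work goes in short steps, Python scripts to look and compute and a shell command to move; the robot and the scene stay as the last step left them, time stands still between calls to the robot, and variables do not carry over. Pictures are saved under pics/ and viewed, and the job is handed in when it is done.

```bash
ls; mkdir -p pics; cat > h.py <<'E'
import numpy as np, cv2, json
from station import manip, snapshot
def snap(n,save=None):
    s=snapshot(n)
    if save: cv2.imwrite('pics/'+save+'.png',s['image'])
    return s
def f_of(s): return s['image'].shape[0]/2/np.tan(np.radians(s['vertical_fov'])/2)
E
python3 - <<'E'
from h import *
print(manip.sense(), manip.hold_point_z)
for n in ['scene','top','wrist']:
    s=snap(n,n+'0')
    print(n,{k:(v if not hasattr(v,'shape') or v.size<20 else v.shape) for k,v in s.items()})
E
```

```text
pics
{'t': 0.0, 'q': array([-1.41950310e+00,  5.28470395e-01,  1.43391353e+00,  1.04519416e-05,
        1.18142219e+00, -1.78505045e-01]), 'qd': array([-1.84189031e-03, -9.28092061e-04,  3.16087895e-06, -2.37609714e-04,
       -1.55681783e-03, -1.12186334e-03]), 'tau': array([-6.81897727e-04, -4.42355490e+01, -1.78022236e+01, -1.63751788e-04,
        8.36573745e-03,  3.32951879e-07]), 'tcp_pos': array([ 0.2023237 , -0.59057611,  0.23032747]), 'tool_rot': array([ 0.69752869,  0.11685458, -0.69750056,  0.11528967]), 'force': array([-0.14405402, -0.28136235,  0.28320702]), 'ft_torque': array([ 0.01676798, -0.00925458, -0.04250957]), 'finger_gap': 1.0000981530414217} 0.0187
scene {'image': (420, 560, 3), 'range_z': (420, 560), 'vertical_fov': 52.91030014829084, 'cx': 275.73573536799387, 'cy': 206.09541239588552, 'extrinsics': array([[ 0.51691918,  0.85586614, -0.01696213, -0.33946774],
       [-0.72540364,  0.44847222,  0.52217069,  0.3345271 ],
       [ 0.45451525, -0.25761565,  0.85267231, -1.37108843],
       [ 0.        ,  0.        ,  0.        ,  1.        ]])}
top {'image': (420, 
[... 174 characters left out ...]
06 ,  0.05869908],
       [ 0.99917305, -0.01078819,  0.03920233, -0.56962435],
       [-0.03906371,  0.01277259,  0.99915509, -1.53927927],
       [ 0.        ,  0.        ,  0.        ,  1.        ]])}
wrist {'image': (420, 560, 3), 'range_z': (420, 560), 'vertical_fov': 62.820223691910016, 'cx': 278.4380852348773, 'cy': 203.16206130784772, 'T_tool_cam': array([[ 2.04609003e-04,  3.01869175e-01, -9.53349338e-01,
        -1.42785496e-01],
       [ 9.99999801e-01, -6.29983034e-04,  1.51429317e-05,
         8.70548700e-04],
       [-5.96022724e-04, -9.53349151e-01, -3.01869244e-01,
        -7.72653172e-02],
       [ 0.00000000e+00,  0.00000000e+00,  0.00000000e+00,
         1.00000000e+00]])}
```

View pics/scene0.png

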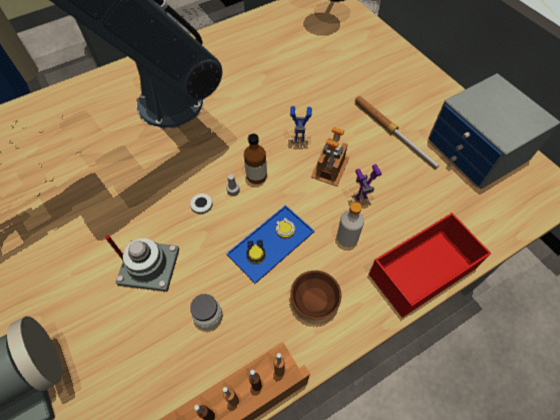

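View pics/top0.png

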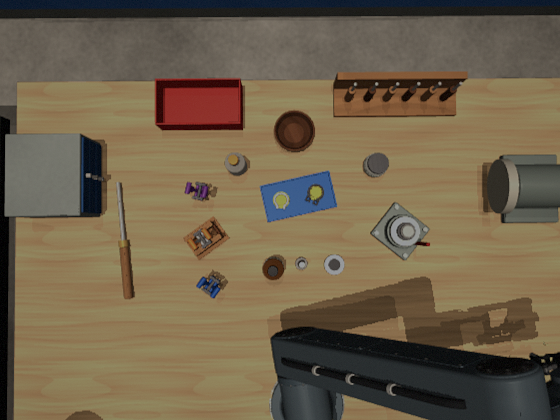

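View pics/wrist0.png

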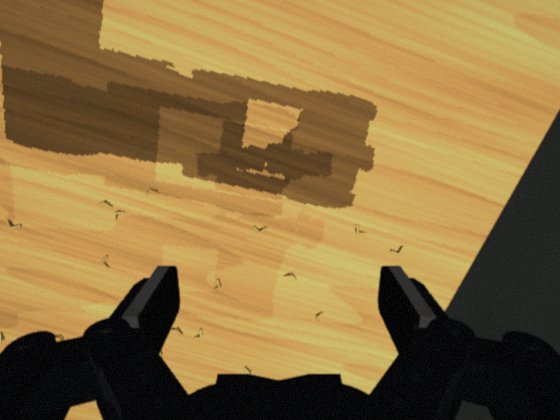

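The scene picture shows the orange-gripped pliers in their stand at (333,155), the tray with the black ring at (256,250) and the spindle at (145,258). In the top view they are at (206,237), (316,193) and (404,232). The blue and purple pliers are the look-alikes. Next I turn these into positions.

```bash
cat >> h.py <<'E'
def worldcam(s, st=None):
    """camera->world 4x4"""
    if 'extrinsics' in s: return np.linalg.inv(s['extrinsics'])
    from scipy.spatial.transform import Rotation as R
    T=np.eye(4);T[:3,:3]=R.from_quat(st['tool_rot']).as_matrix();T[:3,3]=st['tcp_pos']
    return T@s['T_tool_cam']
def cloud(s,st=None):
    f=f_of(s);z=s['range_z'].astype(float);h,w=z.shape
    u,v=np.meshgrid(np.arange(w),np.arange(h))
    P=np.stack([(u-s['cx'])/f*z,-(v-s['cy'])/f*z,-z],-1)
    T=worldcam(s,st)
    W=P@T[:3,:3].T+T[:3,3]; W[z==0]=np.nan
    return W
def ray(s,u,v,zp,st=None):
    f=f_of(s);T=worldcam(s,st)
    d=T[:3,:3]@np.array([(u-s['cx'])/f,-(v-s['cy'])/f,-1]); o=T[:3,3]
    return o+d*(zp-o[2])/d[2]
def proj(s,P,st=None):
    f=f_of(s);T=np.linalg.inv(worldcam(s,st)); c=T[:3,:3]@np.asarray(P)+T[:3,3]
    return s['cx']+f*c[0]/-c[2], s['cy']-f*c[1]/-c[2]
E
python3 - <<'E'
from h import *
for n in ['top','scene']:
    s=snap(n); im=s['image']; W=cloud(s)
    hsv=cv2.cvtColor(im,cv2.COLOR_BGR2HSV)
    H,S,V=cv2.split(hsv)
    bl=((H>105)&(H<125)&(S>150)).astype(np.uint8)
    ns,l,st,c=cv2.connectedComponentsWithStats(bl)
    for i in range(1,ns):
        if st[i,4]>150: print(n,'blue',st[i],c[i],ray(s,*c[i],0.004).round(4), np.nanmedian(W[l==i],0).round(4))
    for nm,(u,v,zz) in ({'spindle':(404,232,.111),'ring':(316,193,.02),'stand':(206,237,.07),'oil':(273,267,.17),'purple':(198,190,.08),'blue':(211,283,.1)} if n=='top' else {'spindle':(138,248,.111),'ring':(256,250,.02)}).items():
        print(n,nm,ray(s,u,v,zz).round(4),W[v,u].round(4))
s=snap('top');im=s['image']
a=cv2.resize(im[170:280,180:260],None,fx=5,fy=5,interpolation=cv2.INTER_CUBIC)
b=cv2.resize(im[160:270,255:345],None,fx=4,fy=4,interpolation=cv2.INTER_CUBIC);
b=cv2.resize(b,(390,550)); cv2.imwrite('pics/z1.png',np.hstack([a,b]))
E
```

```text
top blue [   0    0  560    9 3810] [258.87690289   3.13858268] [1.1809 0.1256 0.004 ] [ 1.4599  0.1894 -0.6428]
top blue [ 81 138  20  75 900] [ 90.44222222 176.77444444] [0.6654 0.6251 0.004 ] [0.6489 0.594  0.0926]
top blue [261 172  76  39 205] [310.96097561 185.9804878 ] [ 0.6316 -0.0229  0.004 ] [ 0.6429 -0.0505  0.0059]
top spindle [ 0.494  -0.2703  0.111 ] [ 0.494  -0.2692  0.1154]
top ring [ 0.6097 -0.0364  0.02  ] [ 0.6098 -0.0365  0.0189]
top stand [0.4859 0.278  0.07  ] [0.487  0.2681 0.1417]
top oil [0.407  0.0895 0.17  ] [0.4072 0.0895 0.1731]
top purple [0.6177 0.2983 0.08  ] [0.618  0.2989 0.0759]
top blue [0.3602 0.2608 0.1   ] [0.3576 0.2641 0.0751]
scene blue [  0  45  30  58 812] [ 9.85591133 79.39285714] [-0.3927 -0.4239  0.004 ] [-0.9921 -0.5064 -0.4212]
scene blue [440 105  61  59 780] [470.32948718 134.03333333] [0.6073 0.7177 0.004 ] [0.6709 0.593  0.1372]
scene blue [ 430  118   62   67 1230] [460.18780488 151.7495935 ] [0.6414 0.6435 0.004 ] [0.6701 0.5928 0.0654]
scene blue [ 227  206   87   77 2327] [269.77696605 244.11559948] [0.6073 0.0119 0.004 ] [0.6104 0.0135 0.0043]
scene spindle [ 0.5032 -0.2774  0.111 ] [nan nan nan]
scene ring [ 0.6103 -0.03    0.02  ] [ 0.6106 -0.0301  0.0207]
```

View pics/z1.png

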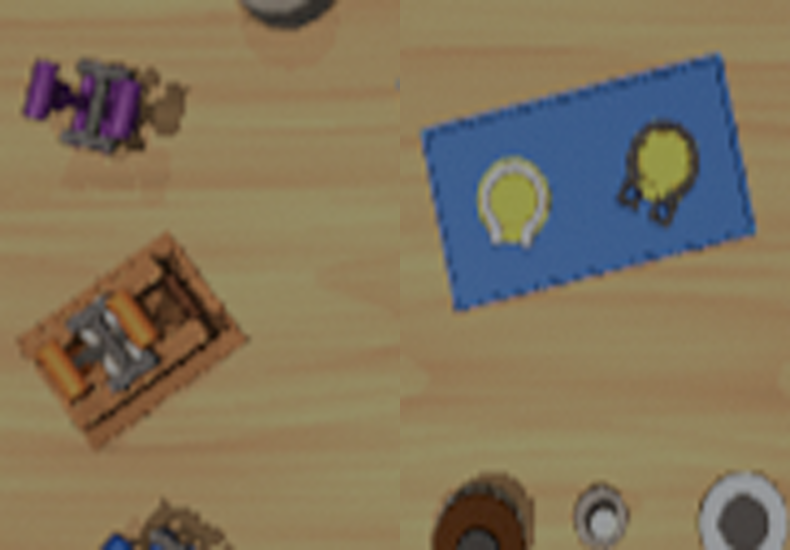

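```bash
cat >> h.py <<'E'
from scipy.spatial.transform import Rotation as R
def axes(st): return R.from_quat(st['tool_rot']).as_matrix()
def yaw_of(st):  # world heading of tool y
    m=axes(st); return np.degrees(np.arctan2(m[1,1],m[0,1]))
def wrap180(a): return (a+90)%180-90
def go(target=None,heading=None):
    """print shift in tool axes to reach target TCP, and turn about tool x to reach heading(deg, mod 180) of tool y"""
    st=manip.sense(); m=axes(st)
    print('t',round(st['t'],2),'tcp',st['tcp_pos'].round(4),'head',round(yaw_of(st),2),'q',st['q'].round(2),'gap',round(st['finger_gap']*85.4,1),'F',st['force'].round(1), 'tilt',m[:2,0].round(4))
    if target is not None: print('  shift tool mm',(m.T@(np.array(target)-st['tcp_pos'])*1000).round(1))
    if heading is not None:
        d=wrap180(heading-yaw_of(st)) # tool x down -> turn about tool x = -d world
        print('  turn rad',round(-np.radians(d),3),'alt',round(-np.radians(d-180*np.sign(d)),3))
E
python3 - <<'E'
from h import *
print(axes(manip.sense()).round(3))
go([.45,-.2,.33],-53.4)
go([.45,.25,.33])
E
```

```text
[[-0.     0.324 -0.946]
 [ 0.001 -0.946 -0.324]
 [-1.    -0.001 -0.   ]]
t 0.3 tcp [ 0.2024 -0.5911  0.231 ] head -71.1 q [-1.42  0.53  1.43 -0.    1.18 -0.18] gap 85.3 F [0.8 0.2 0.1] tilt [-0.0001  0.0007]
  shift tool mm [ -98.8 -289.9 -360.9]
  turn rad -0.309 alt 2.833
t 0.3 tcp [ 0.2024 -0.5911  0.231 ] head -71.1 q [-1.42  0.53  1.43 -0.    1.18 -0.18] gap 85.3 F [0.8 0.2 0.1] tilt [-0.0001  0.0007]
  shift tool mm [ -98.5 -715.6 -506.7]
```

```bash
python3 -m crank '[[0.0854,-0.012,-0.029,-0.036,0],[0.0854,-0.012,-0.029,-0.036,0],[0.0854,-0.012,-0.029,-0.036,0],[0.0854,-0.012,-0.029,-0.036,0],[0.0854,-0.012,-0.029,-0.036,0]]' 40
python3 -m crank '[[0.0854,-0.012,-0.029,-0.036,0],[0.0854,-0.012,-0.029,-0.036,0],[0.0854,-0.012,-0.029,-0.036,0],[0.0854,-0.012,-0.029,-0.036,0],[0.0854,-0.012,-0.029,-0.036,0]]'
python3 - <<'E'
from h import *
go([.43,.21,.34],-53.4)
E
```

```text
t: 0.8
tcp_pos: [0.3264, -0.3941, 0.2918]
tool_rot: [0.698, 0.116, -0.697, 0.116]
force: [0.2, 0.6, -0.4]
finger_gap: 1.0
t: 1.3
tcp_pos: [0.4498, -0.1985, 0.352]
tool_rot: [0.698, 0.116, -0.697, 0.116]
force: [1.3, -1.7, 0.4]
finger_gap: 1.001
t 1.3 tcp [ 0.4498 -0.1985  0.352 ] head -71.11 q [-0.64  0.21  1.59  0.    1.34  0.6 ] gap 85.5 F [ 1.3 -1.7  0.4] tilt [ 0.0005 -0.0004]
  shift tool mm [  11.9 -392.9 -113.6]
  turn rad -0.309 alt 2.832
```

```bash
cat >> h.py <<'E'
import pickle
def wsnap(save):
    st=manip.sense(); s=snap('wrist',save)
    pickle.dump((st,s),open('pics/'+save+'.pkl','wb')); return st,s
def load(save): return pickle.load(open('pics/'+save+'.pkl','rb'))
E
python3 -c "
from h import *
wsnap('w1')"
```

```text
(no output)
```

View pics/w1.png

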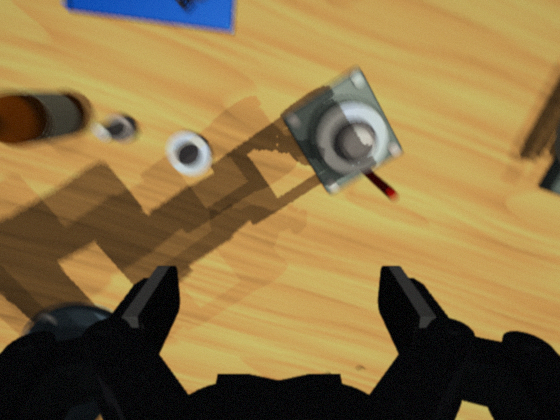

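```bash
python3 -m crank '[[0.0854,0,-0.04,-0.012,0],[0.0854,0,-0.04,-0.012,0],[0.0854,0,-0.04,-0.012,0],[0.0854,0,-0.04,-0.012,0],[0.0854,0,-0.04,-0.012,0]]'
python3 -c "
from h import *
wsnap('w2')"
```

```text
t: 1.85
tcp_pos: [0.4407, 0.0097, 0.3514]
tool_rot: [0.698, 0.116, -0.697, 0.116]
force: [0.9, 0.4, 0.7]
finger_gap: 1.001
```

View pics/w2.png

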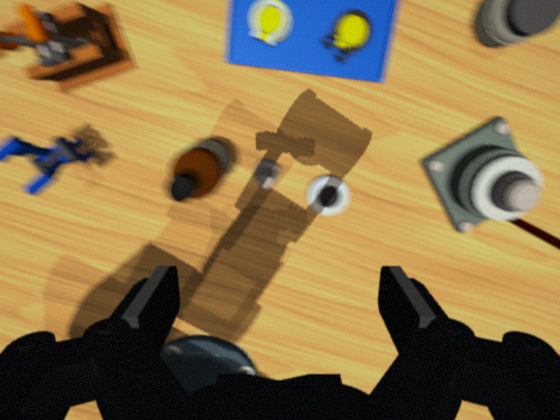

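w1 shows the spindle at (352,138) with its red post leaning to (390,192). w2 shows the tray at (312,35), with the stand at its left edge. Next I fit the spindle from w1.

```bash
cat > sp.py <<'E'
from h import *
import sys
def spindle(st,s,name):
    W=cloud(s,st); im=s['image']; hsv=cv2.cvtColor(im,cv2.COLOR_BGR2HSV); H,S,V=cv2.split(hsv)
    c0=np.array([.494,-.27]); near=np.hypot(W[...,0]-c0[0],W[...,1]-c0[1])<.09
    for lo,hi in [(.104,.122),(.07,.086)]:
        m=near&(W[...,2]>lo)&(W[...,2]<hi)
        m=m&~(((H<8)|(H>172))&(S>120))
        if m.sum()>20:
            c,r=cv2.minEnclosingCircle(W[m][:,:2].astype(np.float32))
            print(name,lo,hi,m.sum(),'mean',W[m].mean(0).round(4),'mec',np.round(c,4),round(r,4))
    red=((H<8)|(H>172))&(S>120)&near
    if red.sum():
        P=W[red]; print('red',red.sum(),'zmax',P[:,2].max().round(3)); t=P[P[:,2]>P[:,2].max()-.012]; print(' top',t.mean(0).round(4), ' heading',np.degrees(np.arctan2(t[:,1].mean()-c0[1],t[:,0].mean()-c0[0])))
if __name__=='__main__':
    for n in ['w1','w2']:
        spindle(*load(n),n)
    spindle(None,snap('top'),'top'); spindle(None,snap('scene'),'scene')
    for n in ['w1','w2']:
        st,s=load(n); W=cloud(s,st)
        print('bench z',np.nanmedian(W[250:300,200:350,2]))
E
python3 sp.py
python3 - <<'E'
from h import *
st,s=load('w1')
im=s['image'][60:210,270:420]; cv2.imwrite('pics/z2.png',cv2.resize(im,(600,600),interpolation=cv2.INTER_CUBIC))
E
```

```text
w1 0.104 0.122 967 mean [ 0.4992 -0.2795  0.1103] mec [ 0.4869 -0.2928] 0.038
w1 0.07 0.086 2341 mean [ 0.5016 -0.2763  0.0782] mec [ 0.4948 -0.2846] 0.0488
red 760 zmax 0.445
 top [ 0.4688 -0.213   0.4368]  heading 113.87658925159911
w2 0.104 0.122 914 mean [ 0.4983 -0.2786  0.1101] mec [ 0.4862 -0.295 ] 0.0404
w2 0.07 0.086 2065 mean [ 0.5011 -0.2673  0.078 ] mec [ 0.4952 -0.2867] 0.0509
red 287 zmax 0.139
 top [ 0.4644 -0.3186  0.1325]  heading -121.32162922729556
top 0.104 0.122 161 mean [ 0.4974 -0.2794  0.1104] mec [ 0.4828 -0.2921] 0.0394
top 0.07 0.086 442 mean [ 0.498  -0.2778  0.0783] mec [ 0.4939 -0.284 ] 0.0478
red 37 zmax 0.154
 top [ 0.4621 -0.3229  0.1486]  heading -121.05863164349232
scene 0.104 0.122 216 mean [ 0.5002 -0.2834  0.1103] mec [ 0.4883 -0.2973] 0.039
scene 0.07 0.086 569 mean [ 0.509  -0.2814  0.078 ] mec [ 0.4954 -0.2886] 0.0508
red 68 zmax 0.153
 top [ 0.4666 -0.3234  0.1483]  heading -117.209642474409
bench z 0.0002670018803005436
bench z 0.00025315407482917607
```

View pics/z2.png

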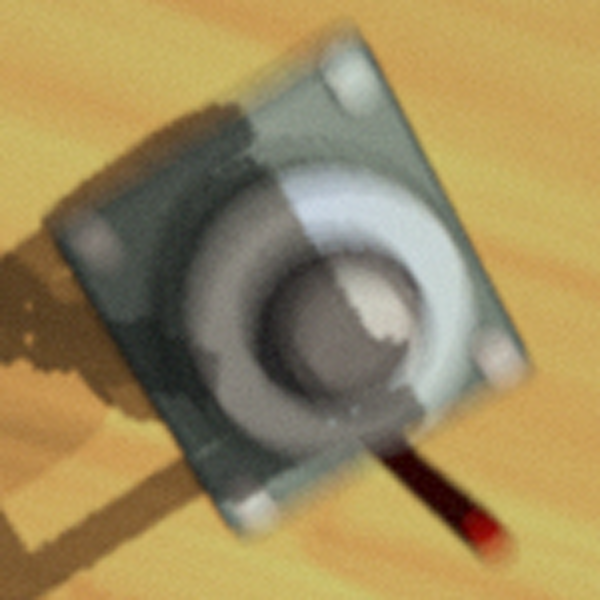

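```bash
python3 - <<'E'
from h import *
go([.43,.21,.34],-53.4)
E
```

```text
t 2.0 tcp [0.4405 0.0102 0.3514] head -70.83 q [-0.23  0.13  1.7  -0.    1.32  1.  ] gap 85.3 F [ 0.7 -1.   0.1] tilt [ 0.0001 -0.0001]
  shift tool mm [  11.4 -192.2  -55.7]
  turn rad -0.304 alt 2.837
```

```bash
python3 -m crank '[[0.0854,0,-0.038,-0.011,0],[0.0854,0,-0.038,-0.011,0],[0.0854,0,-0.038,-0.011,-0.1],[0.0854,0,-0.038,-0.011,-0.1],[0.0854,0,-0.04,-0.02,-0.1]]'
python3 -m crank '[[0.0854,0,0,0,0]]'
python3 -c "
from h import *
go()
wsnap('w3')"
```

```text
t: 2.5
tcp_pos: [0.4272, 0.2103, 0.3513]
tool_rot: [0.672, 0.219, -0.672, 0.22]
force: [1.4, 0.4, -0.2]
finger_gap: 1.002
t: 2.6
tcp_pos: [0.4267, 0.2135, 0.3513]
tool_rot: [0.672, 0.221, -0.671, 0.22]
force: [0.4, -0.5, -0.8]
finger_gap: 0.996
t 2.6 tcp [0.4267 0.2135 0.3513] head -53.58 q [0.23 0.19 1.62 0.   1.33 1.16] gap 85.1 F [ 0.4 -0.5 -0.8] tilt [0.0006 0.0017]
```

View pics/w3.png

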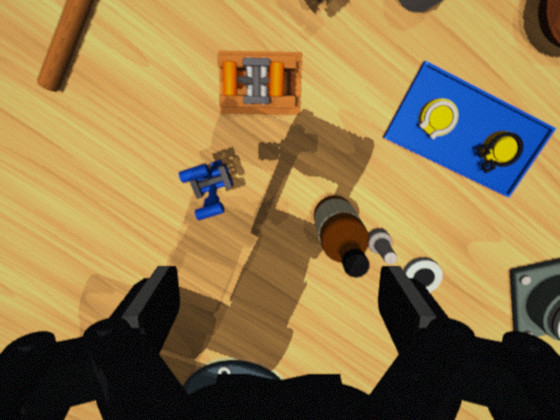

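w3 shows the pliers in the stand, with orange grips at (231,78) and (277,79). The black ring is at (503,150) with its eyes at about (485,155). The blue pliers at (207,185) stay clear of my approach.

```bash
cat > pl.py <<'E'
from h import *
def pliers(st,s,c0,rad=.08,zlo=.112,zhi=.15):
    W=cloud(s,st); m=(np.hypot(W[...,0]-c0[0],W[...,1]-c0[1])<rad)&(W[...,2]>zlo)&(W[...,2]<zhi)
    H,S,V=cv2.split(cv2.cvtColor(s['image'],cv2.COLOR_BGR2HSV))
    m=m&(H>5)&(H<22)&(S>150)
    n,l,stt,c=cv2.connectedComponentsWithStats(m.astype(np.uint8)); o=[]
    for i in range(1,n):
        if stt[i,4]>30:
            P=W[l==i]; zt=np.percentile(P[:,2],95)
            (cc,wh,a)=cv2.minAreaRect(P[:,:2].astype(np.float32))
            print('grip',stt[i],P.mean(0).round(4),zt.round(4),'rect',np.round(cc,4),np.round(wh,4)); o.append(np.array(cc))
    if len(o)==2:
        d=o[1]-o[0]; print('mid',((o[0]+o[1])/2).round(4),'sep',np.linalg.norm(d).round(4),'head',wrap180(np.degrees(np.arctan2(d[1],d[0]))).round(2))
def stand(st,s,c0):
    W=cloud(s,st); m=(np.hypot(W[...,0]-c0[0],W[...,1]-c0[1])<.075)&(W[...,2]>.002)&(W[...,2]<.076)
    H,S,V=cv2.split(cv2.cvtColor(s['image'],cv2.COLOR_BGR2HSV)); m&=(S>80)
    mt=(m&(W[...,2]>.064))
    for nm,mm in (('top',mt),('all',m)):
        P=W[mm][:,:2].astype(np.float32)
        if len(P)>10: print('stand',nm,len(P),cv2.minAreaRect(P*1000))
if __name__=='__main__':
    import sys
    st,s=load(sys.argv[1]); pliers(st,s,(.487,.268)); stand(st,s,(.487,.268))
E
python3 pl.py w3
python3 - <<'E'
import sys; sys.argv=['x']
from pl import *
s=snap('top'); pliers(None,s,(.487,.268));stand(None,s,(.487,.268))
s=snap('scene'); pliers(None,s,(.487,.268))
E
```

```text
grip [222  61  20  35 544] [0.473  0.3063 0.1363] 0.1409 rect [0.4732 0.3059] [0.032  0.0166]
grip [267  62  16  35 489] [0.4989 0.2699 0.138 ] 0.1409 rect [0.4981 0.2708] [0.0314 0.0155]
mid [0.4856 0.2883] sep 0.043 head -54.64
stand top 1283 ((485.5767822265625, 288.8360900878906), (58.02476501464844, 90.3490982055664), 35.20972442626953)
stand all 3017 ((486.408203125, 269.6004638671875), (147.3343048095703, 141.37144470214844), 33.33268356323242)
grip [202 227  10  12  59] [0.4977 0.2683 0.1384] 0.1432 rect [0.4981 0.2693] [0.0315 0.0131]
grip [187 238  11  11  65] [0.4718 0.3059 0.1357] 0.1439 rect [0.4714 0.306 ] [0.0307 0.0146]
mid [0.4847 0.2876] sep 0.0455 head -53.98
stand top 215 ((484.24945068359375, 288.5040283203125), (58.17949676513672, 90.4747314453125), 35.4747314453125)
stand all 771 ((500.9954528808594, 268.8424987792969), (121.4118423461914, 146.91873168945312), 7.166522026062012)
grip [332 128  12  12  76] [0.4747 0.3027 0.1333] 0.1412 rect [0.474  0.3026] [0.0311 0.0163]
grip [326 140  13  10  78] [0.5007 0.2671 0.1335] 0.1411 rect [0.4998 0.2674] [0.0311 0.0146]
mid [0.4869 0.285 ] sep 0.0436 head -53.64
```

```bash
python3 - <<'E'
from h import *
go([.4856,.2886,.16],-54.7)
E
```

```text
t 2.75 tcp [0.4272 0.2095 0.3511] head -53.99 q [ 0.22  0.19  1.62 -0.    1.33  1.16] gap 85.5 F [-0.3 -0.9  0.7] tilt [-0.0001 -0.0011]
  shift tool mm [191.  -29.8 -93.9]
  turn rad 0.012 alt -3.129
```

```bash
python3 -m crank '[[0.0854,0.02,-0.01,-0.031,0.012],[0.0854,0.03,-0.01,-0.031,0],[0.0854,0.03,-0.01,-0.032,0],[0.0854,0.03,0,0,0],[0.0854,0,0,0,0]]'
python3 -m crank '[[0.0854,0,0,0,0],[0.0854,0,0,0,0]]'
python3 - <<'E'
from h import *
go([.4856,.2886,.16],-54.7)
wsnap('w4')
E
python3 pl.py w4
```

```text
t: 3.25
tcp_pos: [0.4839, 0.2869, 0.2368]
tool_rot: [-0.67, -0.214, 0.678, -0.214]
force: [-2.0, -0.3, -0.6]
finger_gap: 1.002
t: 3.45
tcp_pos: [0.4869, 0.2888, 0.2432]
tool_rot: [0.675, 0.214, -0.673, 0.214]
force: [-0.6, 0.0, 0.9]
finger_gap: 1.002
t 3.45 tcp [0.4869 0.2888 0.2432] head -54.72 q [ 0.34  0.43  1.57 -0.    1.13  1.29] gap 85.5 F [-0.6  0.   0.9] tilt [0.003  0.0008]
  shift tool mm [83.2 -0.7  1.4]
  turn rad -0.0 alt 3.141
grip [237 180  24  44 823] [0.4742 0.3076 0.1366] 0.1405 rect [0.4732 0.3066] [0.0322 0.0165]
grip [293 180  23  43 814] [0.4998 0.2718 0.1367] 0.1406 rect [0.4986 0.2714] [0.0316 0.0163]
mid [0.4859 0.289 ] sep 0.0435 head -54.17
stand top 1539 ((485.8168029785156, 288.9798583984375), (58.233219146728516, 90.04418182373047), 35.283546447753906)
stand all 4576 ((485.9874267578125, 269.1784362792969), (131.457763671875, 145.67236328125), 51.42658615112305)
```

View pics/w4.png

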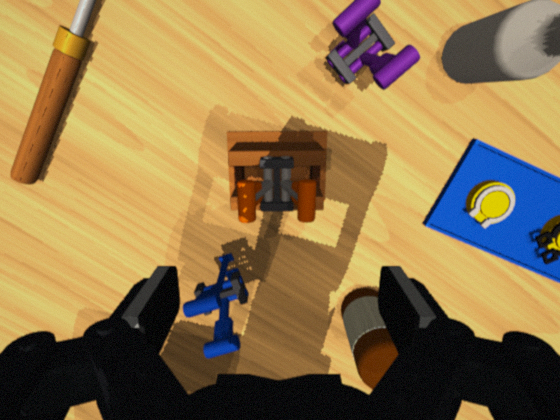

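The grips' midpoint (277,201) lies right between the fingers, so I descend.

```bash
python3 -m crank '[[0.0854,0.03,0,0.001,0],[0.0854,0.03,0,0,0],[0.0854,0.03,0,0,0],[0.0854,0.025,0,0,0],[0.0854,0.019,0,0,0]]'
python3 -m crank '[[0.07,0,0,0,0],[0.07,0,0,0,0],[0.07,0,0,0,0]]' 60
python3 - <<'E'
from h import *
go([.4859,.289,.1085],-54.7)
wsnap('w5')
E
```

```text
t: 4.0
tcp_pos: [0.4854, 0.2889, 0.1077]
tool_rot: [0.674, 0.215, -0.673, 0.215]
force: [0.1, -0.0, 0.0]
finger_gap: 1.001
t: 4.3
tcp_pos: [0.4862, 0.2895, 0.1093]
tool_rot: [0.675, 0.215, -0.672, 0.215]
force: [-1.1, 0.8, 0.4]
finger_gap: 0.822
t 4.3 tcp [0.4862 0.2895 0.1093] head -54.61 q [ 0.34  0.62  1.69 -0.    0.83  1.29] gap 70.2 F [-1.1  0.8  0.4] tilt [0.0037 0.0013]
  shift tool mm [0.8 0.3 0.5]
  turn rad 0.002 alt -3.14
```

View pics/w5.png

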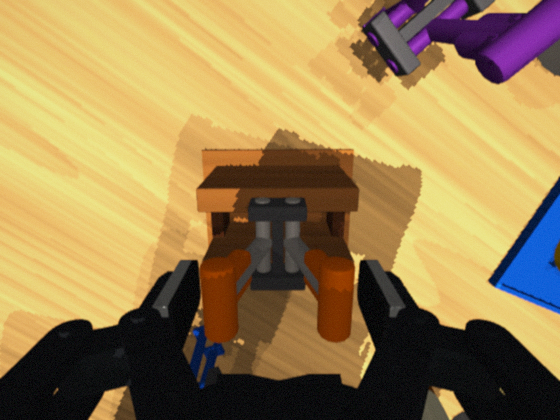

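```bash
python3 -m crank '[[0.06,0,0,0,0],[0.056,0,0,0,0],[0.056,0,0,0,0],[0.056,0,0,0,0]]' 60
python3 - <<'E'
from h import *
go([.4859,.289,.1085],-54.7)
E
```

```text
t: 4.75
tcp_pos: [0.4855, 0.2897, 0.1095]
tool_rot: [0.675, 0.215, -0.673, 0.215]
force: [-1.5, -0.9, 8.6]
finger_gap: 0.661
t 4.75 tcp [0.4855 0.2897 0.1095] head -54.59 q [0.34 0.62 1.69 0.   0.83 1.29] gap 56.4 F [-1.5 -0.9  8.6] tilt [0.0028 0.0012]
  shift tool mm [1.  0.8 0.1]
  turn rad 0.002 alt -3.14
```

```bash
python3 -m crank '[[0.056,-0.005,0,0,0],[0.056,-0.02,0,0,0],[0.056,-0.03,0,0,0],[0.056,-0.03,0,0,0],[0.056,-0.005,0,0,0]]' 60
python3 -m crank '[[0.056,0,0,0,0],[0.056,0,0,0,0]]'
python3 - <<'E'
from h import *
go()
wsnap('w6'); snap('scene','s6')
E
```

```text
t: 5.25
tcp_pos: [0.4868, 0.29, 0.2009]
tool_rot: [0.676, 0.215, -0.671, 0.215]
force: [1.1, -0.1, -1.1]
finger_gap: 0.654
t: 5.45
tcp_pos: [0.4837, 0.2888, 0.1962]
tool_rot: [-0.673, -0.215, 0.675, -0.215]
force: [-0.7, -0.1, -1.6]
finger_gap: 0.653
t 5.45 tcp [0.4837 0.2888 0.1962] head -54.6 q [ 0.34  0.49  1.62 -0.    1.03  1.29] gap 55.8 F [-0.7 -0.1 -1.6] tilt [-0.0024 -0.0009]
```

View pics/w6.png

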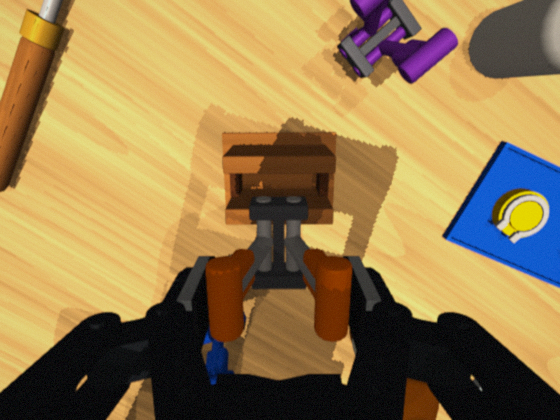

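View pics/s6.png

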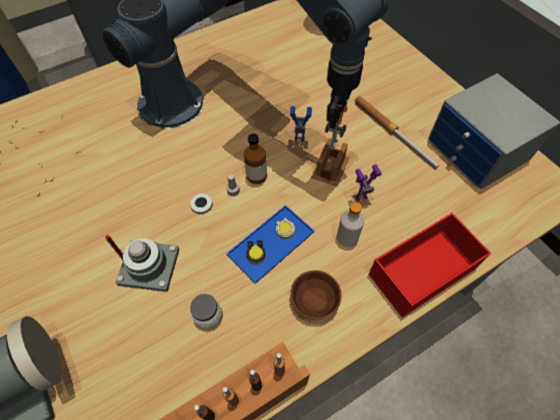

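The pliers hang in the grip as they stood (cheek plate at (278,208), unchanged). Now to the ring.

```bash
python3 - <<'E'
from h import *
go([.585,-.02,.235],-118)
from sp import *
E
```

```text
t 5.55 tcp [0.4836 0.2887 0.1957] head -54.6 q [ 0.34  0.49  1.62 -0.    1.03  1.29] gap 56.0 F [-0.4  0.4 -1.3] tilt [-0.0034 -0.0012]
  shift tool mm [-39.3 310.4  96.3]
  turn rad 1.107 alt -2.035
```

```bash
python3 -m crank '[[0.056,-0.02,0.015,0.005,0],[0.056,-0.02,0.035,0.011,0],[0.056,0,0.04,0.012,0],[0.056,0,0.04,0.012,0],[0.056,0,0.04,0.012,0]]'
python3 -m crank '[[0.056,0,0.04,0.012,0],[0.056,0,0.04,0.013,0],[0.056,0,0.035,0.011,0],[0.056,0,0.025,0.008,0],[0.056,0,0,0,0.1]]'
python3 -m crank '[[0.056,0,0,0,0.15],[0.056,0,0,0,0.15],[0.056,0,0,0,0.15],[0.056,0,0,0,0.15],[0.056,0,0,0,0.15]]'
python3 -m crank '[[0.056,0,0,0,0.15],[0.056,0,0,0,0.1],[0.056,0,0,0,0],[0.056,0,0,0,0]]'
python3 - <<'E'
from h import *
go([.585,-.02,.235],-118)
wsnap('w7')
E
```

```text
t: 6.05
tcp_pos: [0.5405, 0.1191, 0.2361]
tool_rot: [-0.673, -0.215, 0.674, -0.215]
force: [1.1, -0.1, -1.0]
finger_gap: 0.658
t: 6.55
tcp_pos: [0.587, -0.0231, 0.2357]
tool_rot: [-0.684, -0.178, 0.685, -0.179]
force: [-0.3, -0.2, -1.5]
finger_gap: 0.656
t: 7.05
tcp_pos: [0.5852, -0.019, 0.2355]
tool_rot: [-0.701, 0.084, 0.703, 0.084]
force: [-0.6, 0.6, -1.7]
finger_gap: 0.655
t: 7.45
tcp_pos: [0.5855, -0.019, 0.2362]
tool_rot: [-0.686, 0.168, 0.688, 0.168]
force: [-0.3, -0.1, -1.1]
finger_gap: 0.656
t 7.45 tcp [ 0.5855 -0.019   0.2362] head -117.5 q [-0.22  0.47  1.53 -0.    1.15  1.83] gap 56.0 F [-0.3 -0.1 -1.1] tilt [-0.0021  0.0005]
  shift tool mm [1.2 1.1 0. ]
  turn rad 0.009 alt -3.133
```

View pics/w7.png

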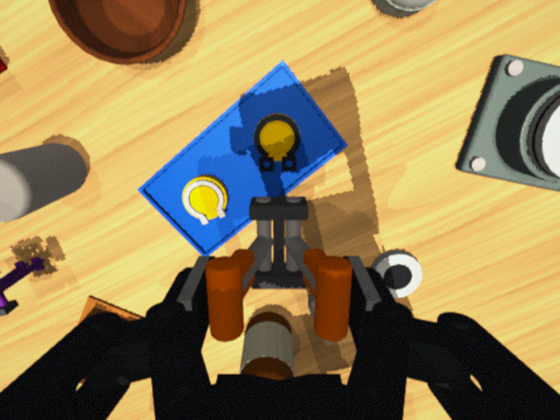

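```bash
python3 - <<'E'
from h import *
st,s=load('w7')
x0,y0=225,95
im=s['image'][y0:y0+90,x0:x0+110]; cv2.imwrite('pics/z7.png',cv2.resize(im,None,fx=6,fy=6,interpolation=cv2.INTER_CUBIC))
H,S,V=cv2.split(cv2.cvtColor(s['image'],cv2.COLOR_BGR2HSV))
W=cloud(s,st)
m=np.zeros_like(V,bool); m[y0:y0+90,x0:x0+110]=1
yel=m&(H>15)&(H<38)&(S>130)&(V>60)
n,l,stt,c=cv2.connectedComponentsWithStats(yel.astype(np.uint8))
i=1+np.argmax(stt[1:,4]); print('yellow',stt[i],c[i],ray(s,*c[i],.020,st).round(4))
dk=m&(V<62)&~((H>95)&(H<130)&(S>120)); 
n,l,stt,c=cv2.connectedComponentsWithStats(dk.astype(np.uint8))
for i in range(1,n):
    if stt[i,4]>60: print(stt[i],c[i])
cv2.imwrite('pics/z7m.png',cv2.resize((dk*255).astype(np.uint8)[y0:y0+90,x0:x0+110],None,fx=6,fy=6,interpolation=0))
E
```

```text
yellow [ 259  120   36   41 1082] [276.6349353  138.56377079] [ 0.616  -0.0335  0.02  ]
[254 114  46  57 734] [276.80653951 141.32561308]
```

View pics/z7.png

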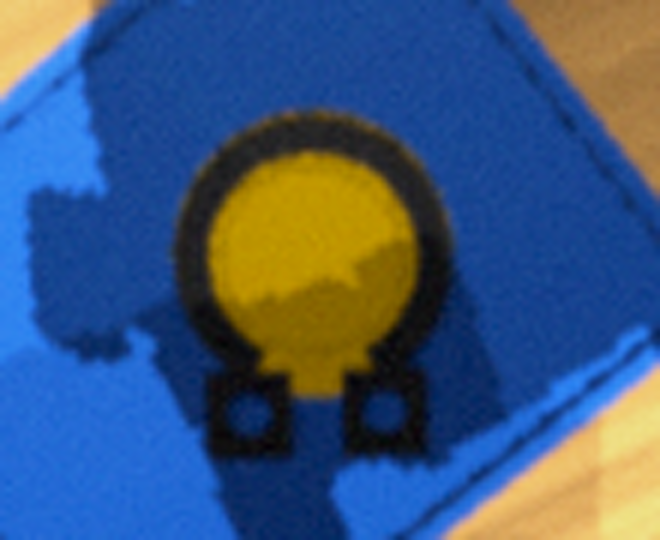

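View pics/z7m.png

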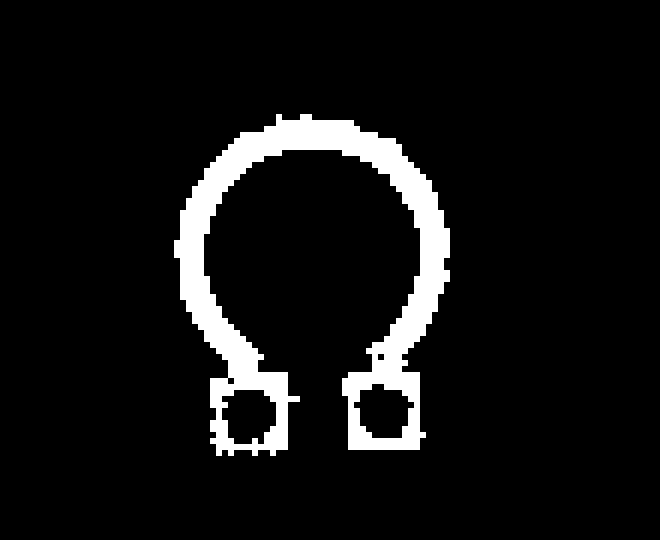

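z7 shows the ring (centre about (277,138) in the full frame) and both eyes clearly, at about (267,164) and (289,163).

```bash
cat > rg.py <<'E'
from h import *
def ringpose(st,s,c0,win=(45,60),z=.020,vt=62,dbg=None):
    u0,v0=map(int,proj(s,[*c0,z],st)) if len(c0)==2 else c0[:2]
    H,S,V=cv2.split(cv2.cvtColor(s['image'],cv2.COLOR_BGR2HSV))
    m=np.zeros_like(V,bool); m[max(0,v0-win[0]):v0+win[1],max(0,u0-win[1]):u0+win[1]]=1
    dk=(m&(V<vt)&~((H>95)&(H<130)&(S>120))).astype(np.uint8)
    if dbg: cv2.imwrite('pics/'+dbg+'.png',cv2.resize(dk*255,(560,420)))
    cs,h=cv2.findContours(dk,cv2.RETR_CCOMP,cv2.CHAIN_APPROX_NONE)
    holes=[(cv2.contourArea(c),c) for c,hh in zip(cs,h[0]) if hh[3]>=0 and 30<cv2.contourArea(c)<400]
    E=[]
    for a,c in holes:
        M=cv2.moments(c); u,v=M['m10']/M['m00'],M['m01']/M['m00']; E.append(ray(s,u,v,z-.001,st)); print('hole',a,round(u,1),round(v,1),E[-1].round(4))
    yel=m&(H>15)&(H<38)&(S>130)&(V>60)
    big=max((c for c,hh in zip(cs,h[0]) if hh[3]<0),key=cv2.contourArea)
    P=np.array([ray(s,u,v,z,st)[:2] for u,v in big[:,0]])
    if len(E)==2:
        mid=(E[0]+E[1])/2; d=E[1]-E[0]; print('mid',mid.round(4),'sep',np.linalg.norm(d[:2]).round(4),'head',wrap180(np.degrees(np.arctan2(d[1],d[0]))).round(2))
        # circle fit on outer body: points >18 mm from eyes mid on the far side
        dist=np.linalg.norm(P-mid[:2],axis=1); Q=P[dist>24e-3]
        A=np.c_[2*Q,np.ones(len(Q))]; sol=np.linalg.lstsq(A,(Q**2).sum(1),rcond=None)[0]; r=np.sqrt(sol[2]+sol[0]**2+sol[1]**2)
        v=mid[:2]-sol[:2]; print('circle',sol[:2].round(4),'r',r.round(4),'->mid',np.linalg.norm(v).round(4),'xhead',np.degrees(np.arctan2(v[1],v[0])).round(2))
if __name__=='__main__':
    st,s=load('w7'); ringpose(st,s,(.616,-.0335))
E
python3 rg.py
```

```text
hole 77.5 266.0 163.8 [ 0.5977 -0.0112  0.019 ]
hole 75.0 288.5 163.1 [ 0.5873 -0.0327  0.019 ]
mid [ 0.5925 -0.0219  0.019 ] sep 0.0238 head 64.3
circle [ 0.6174 -0.0342] r 0.0211 ->mid 0.0278 xhead 153.77
```

```bash
cat > tl.py <<'E'
from h import *
def held(n):
    """grips and cheek plates in the tool frame"""
    s=load(n)[1]; W=cloud(dict(s,extrinsics=np.linalg.inv(s['T_tool_cam'])))
    H,S,V=cv2.split(cv2.cvtColor(s['image'],cv2.COLOR_BGR2HSV))
    box=(abs(W[...,1])<.04)&(W[...,2]>-.04)&(W[...,2]<.04)
    m=box&(H<22)&(S>150)&(W[...,0]<0)&(W[...,0]>-.06)
    k,l,stt,c=cv2.connectedComponentsWithStats(m.astype(np.uint8))
    for i in range(1,k):
        if stt[i,4]>200:
            P=W[l==i]; print(n,'grip',stt[i][:4],'x top',np.percentile(P[:,0],5).round(4),'y',P[:,1].min().round(4),P[:,1].max().round(4),'z',np.percentile(P[:,2],[1,99]).round(4))
    m=(abs(W[...,1])<.018)&(abs(W[...,2])<.05)&(W[...,0]>.005)&(W[...,0]<.045)&(S<120)
    k,l,stt,c=cv2.connectedComponentsWithStats(m.astype(np.uint8))
    for i in range(1,k):
        if stt[i,4]>100:
            P=W[l==i]; print(n,'cheek',stt[i],'x',np.percentile(P[:,0],[2,50,98]).round(4),'y',np.percentile(P[:,1],[1,99]).round(4),'z',np.percentile(P[:,2],[1,50,99]).round(4))
import sys
for n in sys.argv[1:]: held(n)
E
python3 tl.py w5 w6 w7
```

```text
w5 grip [198 252  54  91] x top -0.0311 y -0.0343 -0.012 z [-0.0156  0.0154]
w5 grip [304 252  51  91] x top -0.031 y 0.0128 0.0306 z [-0.0157  0.0154]
w5 cheek [ 246  197   63   94 4635] x [0.0082 0.0233 0.0341] y [-0.014   0.0143] z [-0.0241 -0.0034  0.0236]
w6 grip [204 251  50  92] x top -0.0312 y -0.0292 -0.0108 z [-0.016  0.015]
w6 grip [304 251  49  91] x top -0.0311 y 0.0126 0.0305 z [-0.0161  0.0149]
w6 cheek [ 248  197   61   92 4433] x [0.0086 0.0236 0.0337] y [-0.0131  0.0148] z [-0.0246 -0.0041  0.023 ]
w7 grip [205 251  49  91] x top -0.0312 y -0.0292 -0.011 z [-0.0169  0.0138]
w7 grip [304 252  49  90] x top -0.0312 y 0.0123 0.0305 z [-0.017  0.014]
w7 cheek [ 248  197   62   92 4369] x [0.0086 0.0234 0.0332] y [-0.0132  0.0145] z [-0.0254 -0.005   0.0222]
```

```bash
python3 -m crank '[[0.0565,0.03,0,0.025,-0.031],[0.0565,0.03,0,0,0],[0.0565,0,0,0,0],[0.0565,0,0,0,0],[0.0565,0,0,0,0]]'
python3 - <<'E'
from h import *
from rg import *
go()
st,s=wsnap('w8'); ringpose(st,s,(.6174,-.0342),(70,85),dbg='m8')
E
python3 tl.py w8
```

```text
t: 8.0
tcp_pos: [0.5657, -0.008, 0.1788]
tool_rot: [0.691, -0.158, -0.688, -0.158]
force: [1.1, -0.1, -0.9]
finger_gap: 0.665
t 8.0 tcp [ 0.5657 -0.008   0.1788] head -115.84 q [-0.21  0.51  1.64 -0.    0.98  1.81] gap 56.8 F [ 1.1 -0.1 -0.9] tilt [ 0.0036 -0.0008]
hole 101.5 265.6 151.7 [ 0.5976 -0.0113  0.019 ]
hole 103.0 292.6 151.6 [ 0.5873 -0.0328  0.019 ]
mid [ 0.5924 -0.0221  0.019 ] sep 0.0238 head 64.53
circle [ 0.6158 -0.0419] r 0.0149 ->mid 0.0306 xhead 139.76
w8 grip [204 251  50  92] x top -0.0313 y -0.029 -0.011 z [-0.0169  0.014 ]
w8 grip [304 251  50  91] x top -0.0312 y 0.0123 0.0304 z [-0.017   0.0139]
w8 cheek [ 248  196   61   93 4404] x [0.0084 0.0237 0.033 ] y [-0.0132  0.0145] z [-0.0256 -0.0051  0.0219]
```

View pics/w8.png

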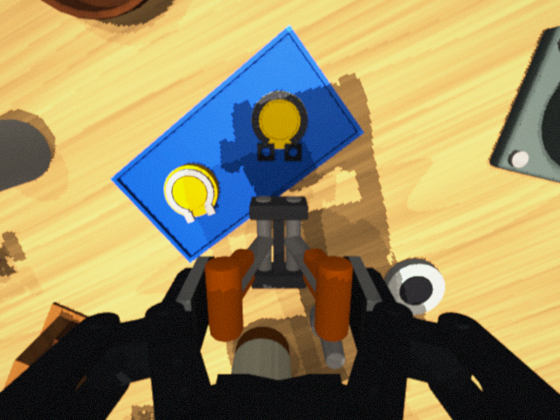

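```bash
python3 - <<'E'
from h import *
go([.5909,-.0205,.135],-115.6)
E
```

```text
t 8.05 tcp [ 0.5657 -0.008   0.1789] head -115.84 q [-0.21  0.51  1.64 -0.    0.98  1.81] gap 56.7 F [ 0.7  0.5 -1.5] tilt [ 0.0038 -0.0008]
  shift tool mm [ 44.    0.3 -28. ]
  turn rad -0.004 alt 3.137
```

```bash
python3 -m crank '[[0.0575,0,0,-0.018,-0.004],[0.0575,0.014,0,-0.01,0],[0.0575,0.02,0,0,0],[0.0575,0.01,0,0,0],[0.0575,0,0,0,0]]'
python3 - <<'E'
from h import *
go([.5909,-.0205,.135],-115.6)
st,s=wsnap('w9'); s=snap('scene','s9')
cv2.imwrite('pics/z9.png',cv2.resize(s['image'][180:290,210:320],None,fx=5,fy=5,interpolation=cv2.INTER_CUBIC))
E
python3 tl.py w9
```

```text
t: 8.55
tcp_pos: [0.5877, -0.0195, 0.1314]
tool_rot: [-0.688, 0.157, 0.691, 0.157]
force: [-1.0, 0.3, -1.4]
finger_gap: 0.674
t 8.55 tcp [ 0.5877 -0.0195  0.1314] head -115.64 q [-0.22  0.61  1.61  0.    0.92  1.8 ] gap 57.6 F [-1.   0.3 -1.4] tilt [-0.0042  0.001 ]
  shift tool mm [-3.6 -0.5 -3.3]
  turn rad -0.001 alt 3.141
w9 grip [203 251  50  92] x top -0.0315 y -0.0297 -0.0114 z [-0.0169  0.0142]
w9 grip [304 251  52  92] x top -0.0314 y 0.0126 0.0309 z [-0.0169  0.0142]
w9 cheek [ 247  197   63   93 4512] x [0.0085 0.0233 0.0339] y [-0.0133  0.0145] z [-0.0254 -0.0049  0.0224]
```

View pics/w9.png

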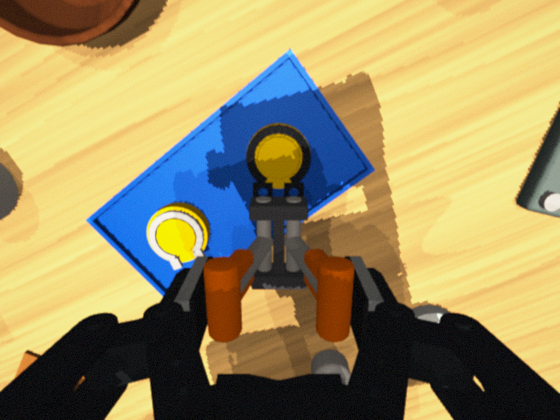

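View pics/z9.png

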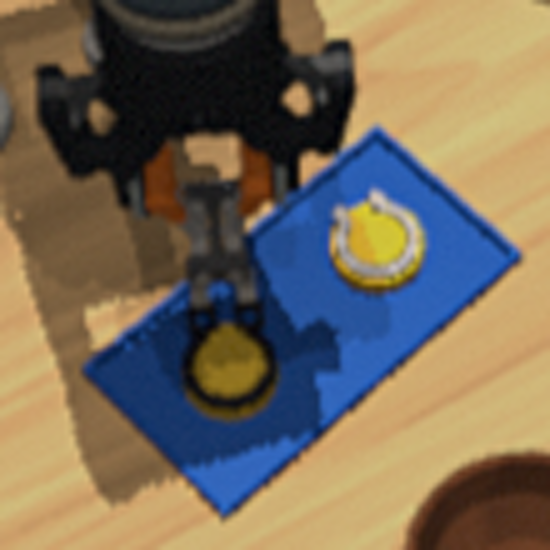

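```bash
python3 -m crank '[[0.0575,0,0,0,0],[0.0575,0,0,0,0],[0.0575,0,0,0,0]]'
python3 - <<'E'
from h import *
go([.5909,-.0205,.135],-115.6)
from rg import *
st,s=wsnap('w10')
ringpose(st,s,(.6174,-.0342),(70,85))
go([.5909,-.0205,.135],-115.6)
E
```

```text
t: 8.95
tcp_pos: [0.5895, -0.0197, 0.134]
tool_rot: [0.69, -0.157, -0.689, -0.157]
force: [0.4, 0.5, -1.4]
finger_gap: 0.673
t 8.95 tcp [ 0.5895 -0.0197  0.134 ] head -115.62 q [-0.22  0.61  1.61  0.    0.92  1.8 ] gap 57.4 F [ 0.4  0.5 -1.4] tilt [ 0.0013 -0.0003]
  shift tool mm [-1.   0.1 -1.6]
  turn rad -0.0 alt 3.141
hole 177.0 293.7 196.2 [ 0.586  -0.0318  0.019 ]
hole 178.0 263.3 196.0 [ 0.5963 -0.0105  0.019 ]
mid [ 0.5911 -0.0212  0.019 ] sep 0.0237 head 64.14
circle [ 0.5982 -0.0249] r 0.0368 ->mid 0.008 xhead 152.03
t 9.0 tcp [ 0.5894 -0.0197  0.1339] head -115.62 q [-0.22  0.61  1.61 -0.    0.92  1.8 ] gap 57.3 F [-0.2  0.2 -1.9] tilt [ 0.001  -0.0002]
  shift tool mm [-1.1  0.1 -1.7]
  turn rad -0.0 alt 3.141
```

```bash
python3 - <<'E'
from h import *
st,s=load('w10')
cv2.imwrite('pics/z10.png',cv2.resize(s['image'][120:220,230:330],(700,700)[:2] if 0 else (600,600),interpolation=cv2.INTER_CUBIC))
E
```

```text
(no output)
```

View pics/z10.png

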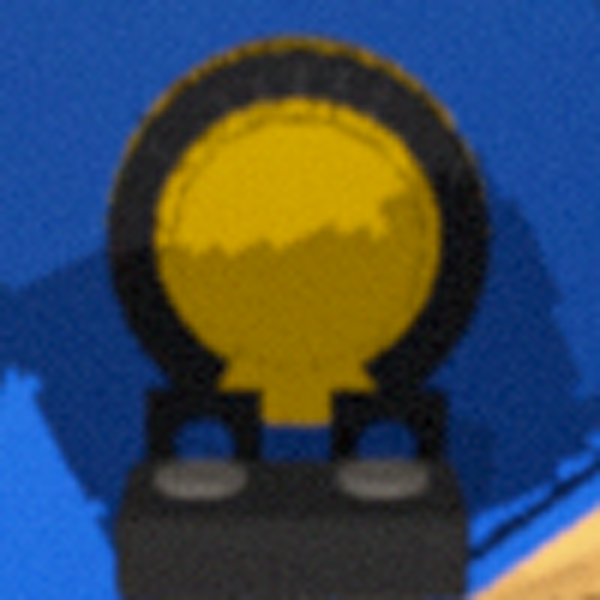

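```bash
python3 - <<'E'
from h import *
st,s=load('w10')
a=ray(s,(263.8+294.2)/2,120+393/6,.020,st); mid=np.array([.5924,-.022]); x=np.array([-.902,.432])
print(a.round(4),'lug edge predicted',(mid-.0075*x).round(4), 'diff along x mm',((a[:2]-mid)@x*1000).round(2))
c=ray(s,230+298/6,120+36/6,.020,st); print('ring back edge diff (expect -51)',((c[:2]-mid)@x*1000).round(2))
for u in (230+203/6,230+385/6):
    e=ray(s,u,120+437/6,.02,st); print((e[:2]-mid)@np.array([-.432,-.902])*1000)
print(proj(s,[*mid,.02],st))
E
```

```text
[ 0.5989 -0.0253  0.02  ] lug edge predicted [ 0.5992 -0.0252] diff along x mm -7.29
ring back edge diff (expect -51) -52.21
-11.560796304048006
11.978176568521874
(np.float64(278.7298548291087), np.float64(194.59161898950498))
```

```bash
python3 -m crank '[[0.0575,0.002,0,-0.0017,0],[0.0575,0.005,0,0,0],[0.0575,0.005,0,0,0],[0.0575,0.003,0,0,0],[0.0575,0,0,0,0]]'
python3 - <<'E'
from h import *
go([.5909,-.0205,.1128],-115.6)
E
```

```text
t: 9.5
tcp_pos: [0.5902, -0.0204, 0.1174]
tool_rot: [-0.689, 0.157, 0.69, 0.157]
force: [-0.3, -0.1, -2.0]
finger_gap: 0.671
t 9.5 tcp [ 0.5902 -0.0204  0.1174] head -115.62 q [-0.22  0.63  1.62 -0.    0.89  1.79] gap 57.3 F [-0.3 -0.1 -2. ] tilt [-0.0015  0.0003]
  shift tool mm [ 4.6 -0.2 -0.7]
  turn rad -0.0 alt 3.141
```

```bash
python3 -m crank '[[0.0575,0,0,0,0],[0.0575,0.002,0,-0.0004,0],[0.0575,0.002,0,0,0],[0.0575,0,0,0,0],[0.0575,0,0,0,0]]'
python3 - <<'E'
from h import *
go([.5909,-.0205,.1128],-115.6)
st,s=wsnap('w11'); s=snap('scene','s11')
cv2.imwrite('pics/z11.png',np.hstack([cv2.resize(s['image'][210:280,220:290],None,fx=5,fy=5,interpolation=cv2.INTER_CUBIC),cv2.resize(load('w11')[1]['image'][130:230,230:330],(350,350))]))
E
```

```text
t: 10.0
tcp_pos: [0.591, -0.0206, 0.1143]
tool_rot: [-0.689, 0.157, 0.69, 0.157]
force: [0.4, 0.2, -1.9]
finger_gap: 0.674
t 10.0 tcp [ 0.591  -0.0206  0.1143] head -115.62 q [-0.22  0.64  1.62  0.    0.89  1.79] gap 57.6 F [ 0.4  0.2 -1.9] tilt [-0.0001  0.    ]
  shift tool mm [ 1.5 -0.1  0.1]
  turn rad -0.0 alt 3.141
```

View pics/z11.png

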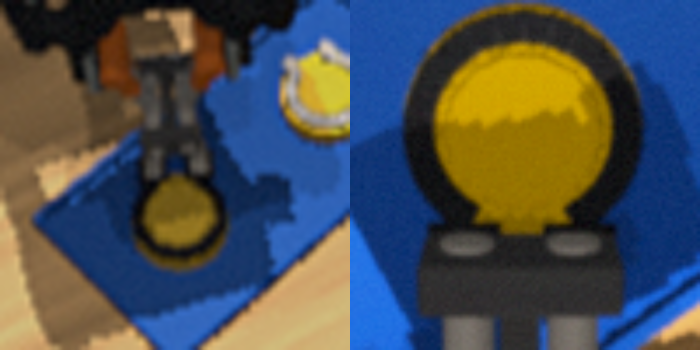

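```bash
python3 -m crank '[[0.054,0,0,0,0],[0.050,-0.0002,0,0,0],[0.046,-0.0004,0,0,0],[0.046,0,0,0,0]]' 60
python3 - <<'E'
from h import *
go()
st,s=wsnap('w12'); s=snap('scene','s12')
cv2.imwrite('pics/z12.png',np.hstack([cv2.resize(s['image'][210:280,220:290],None,fx=5,fy=5,interpolation=cv2.INTER_CUBIC),cv2.resize(load('w12')[1]['image'][130:230,230:330],(350,350))]))
E
python3 tl.py w12
```

```text
t: 10.5
tcp_pos: [0.5916, -0.0205, 0.1155]
tool_rot: [0.69, -0.157, -0.689, -0.157]
force: [-0.7, 0.8, 2.4]
finger_gap: 0.537
t 10.5 tcp [ 0.5916 -0.0205  0.1155] head -115.63 q [-0.22  0.63  1.62  0.    0.89  1.79] gap 45.9 F [-0.7  0.8  2.4] tilt [0.0016 0.0002]
w12 grip [299 251  41  87] x top -0.0287 y 0.01 0.0253 z [-0.0169  0.0143]
w12 grip [218 252  41  86] x top -0.0289 y -0.024 -0.0088 z [-0.0168  0.0143]
w12 cheek [ 249  195   59   91 3902] x [0.0103 0.0271 0.0381] y [-0.0135  0.0143] z [-0.0253 -0.0053  0.0223]
```

View pics/z12.png

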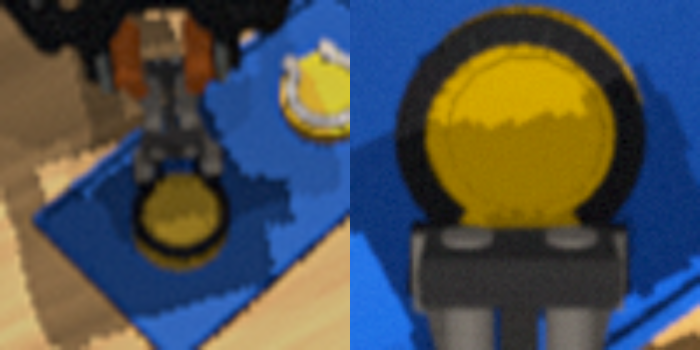

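The ring is opening: the gap at the eyes is wider and the ring's pose unchanged. I ease up a little and continue.

```bash
python3 -m crank '[[0.045,-0.001,0,0,0],[0.041,-0.0005,0,0,0],[0.037,-0.0005,0,0,0],[0.035,0,0,0,0],[0.035,0,0,0,0]]' 70
python3 - <<'E'
from h import *
go()
st,s=wsnap('w13')
cv2.imwrite('pics/z13.png',cv2.resize(s['image'][130:230,230:330],(500,500)))
E
python3 tl.py w13
```

```text
t: 11.1
tcp_pos: [0.5913, -0.0204, 0.1171]
tool_rot: [0.69, -0.157, -0.689, -0.157]
force: [0.5, 2.7, 2.1]
finger_gap: 0.415
t 11.1 tcp [ 0.5913 -0.0204  0.1171] head -115.63 q [-0.22  0.63  1.62  0.    0.89  1.79] gap 35.4 F [0.5 2.7 2.1] tilt [0.0007 0.0003]
w13 grip [232 251  37  84] x top -0.0268 y -0.0184 -0.0036 z [-0.0168  0.0142]
w13 grip [289 251  36  83] x top -0.0266 y 0.0049 0.0196 z [-0.017   0.0142]
w13 cheek [ 249  193   57   91 3246] x [0.0152 0.0305 0.0413] y [-0.0142  0.014 ] z [-0.0256 -0.0092  0.0218]
```

View pics/z13.png

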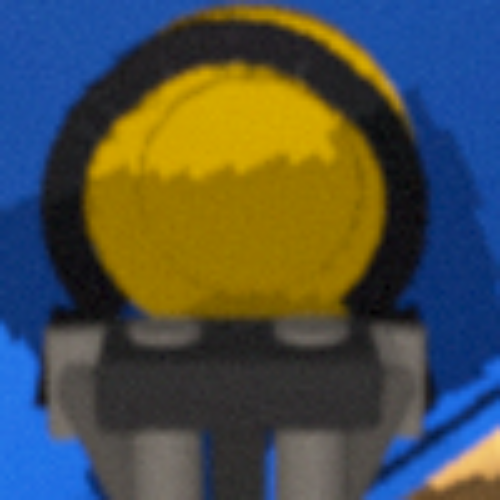

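Both arms are spread. Now I lift.

```bash
python3 -m crank '[[0.035,-0.002,0,0,0],[0.035,-0.005,0,0,0],[0.035,-0.01,0,0,0],[0.035,-0.015,0,0,0],[0.035,-0.02,0,0,0]]' 70
python3 -m crank '[[0.035,-0.02,0,0,0],[0.035,-0.01,0,0,0],[0.035,0,0,0,0],[0.035,0,0,0,0]]'
python3 - <<'E'
from h import *
go()
st,s=wsnap('w14'); s=snap('scene','s14')
cv2.imwrite('pics/z14.png',np.hstack([cv2.resize(s['image'][170:250,220:300],(400,400),interpolation=cv2.INTER_CUBIC),cv2.resize(load('w14')[1]['image'][110:230,220:340],(400,400))]))
E
python3 tl.py w14
```

```text
t: 11.65
tcp_pos: [0.5898, -0.0208, 0.1688]
tool_rot: [-0.688, 0.157, 0.691, 0.157]
force: [0.6, -0.4, -1.0]
finger_gap: 0.412
t: 12.05
tcp_pos: [0.5904, -0.0206, 0.1986]
tool_rot: [-0.689, 0.157, 0.69, 0.157]
force: [-0.2, -0.2, -1.1]
finger_gap: 0.416
t 12.05 tcp [ 0.5904 -0.0206  0.1986] head -115.62 q [-0.22  0.52  1.55 -0.    1.07  1.79] gap 35.5 F [-0.2 -0.2 -1.1] tilt [-0.001  0.   ]
w14 grip [233 251  36  84] x top -0.0266 y -0.0182 -0.0035 z [-0.0169  0.014 ]
w14 grip [289 251  36  83] x top -0.0266 y 0.0049 0.0196 z [-0.0169  0.014 ]
w14 cheek [ 250  194   57   89 3233] x [0.0161 0.0306 0.0417] y [-0.0137  0.0145] z [-0.0253 -0.0093  0.0216]
```

View pics/z14.png

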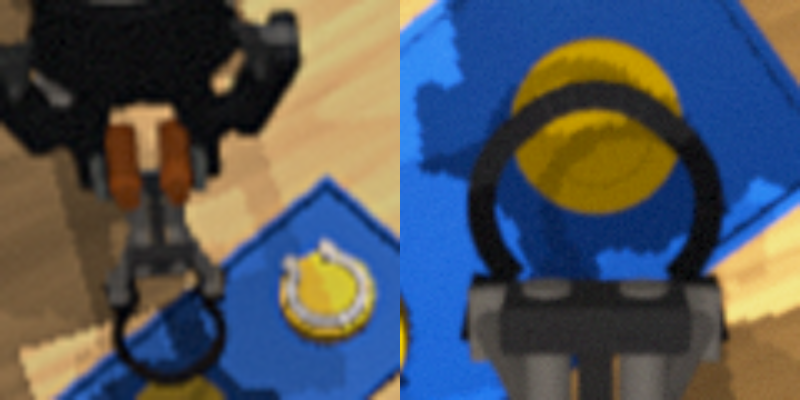

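The ring hangs from the tips and clears the pad. The yellow pad, seen through the ring, lies below it.

```bash
cat > rt.py <<'E'
from h import *
import sys
def ringtool(n):
    s=load(n)[1]; W=cloud(dict(s,extrinsics=np.linalg.inv(s['T_tool_cam'])))
    V=s['image'].max(-1).astype(int)
    m=(abs(W[...,1])<.045)&(W[...,2]>-.07)&(W[...,2]<-.004)&(W[...,0]>.085)&(W[...,0]<.125)&(V<75)
    m[:90]=0
    k,l,stt,c=cv2.connectedComponentsWithStats(m.astype(np.uint8)); i=1+np.argmax(stt[1:,4]); m=cv2.erode((l==i).astype(np.uint8),np.ones((2,2)))>0
    P=W[m]; 
    A=np.c_[P[:,1:],np.ones(len(P))]; c=np.linalg.lstsq(A,P[:,0],rcond=None)[0]
    r=P[:,0]-A@c; g=abs(r)<.002; c=np.linalg.lstsq(A[g],P[g,0],rcond=None)[0]
    print(n,len(P),'plane x = %.3f y + %.3f z + %.4f'%tuple(c),'rms',np.std(r[g]).round(5))
    # edges by casting onto the plane (top face)
    f=f_of(s);T=s['T_tool_cam']; cs,_=cv2.findContours((l==i).astype(np.uint8),cv2.RETR_CCOMP,cv2.CHAIN_APPROX_NONE)
    big=max(cs,key=cv2.contourArea)[:,0]
    Q=[]
    for u,v in big:
        d=T[:3,:3]@np.array([(u-s['cx'])/f,-(v-s['cy'])/f,-1]); o=T[:3,3]
        # o.x+t d.x = c0(o.y+t d.y)+c1(o.z+t d.z)+c2
        t=(c[0]*o[1]+c[1]*o[2]+c[2]-o[0])/(d[0]-c[0]*d[1]-c[1]*d[2]); Q.append(o+t*d)
    Q=np.array(Q); ang=np.arctan(c[1])
    print('  contour y',Q[:,1].min().round(4),Q[:,1].max().round(4),'mid',((Q[:,1].min()+Q[:,1].max())/2).round(4),'zmin',Q[:,2].min().round(4))
    b=Q[Q[:,2]<Q[:,2].min()+.012]; print('  back outer arc, y centre', b[:,1].min().round(4),b[:,1].max().round(4))
    print('  axis should be at tool z', (Q[:,2].min()+.027*np.cos(ang)).round(4), 'back top x',(c[1]*Q[:,2].min()+c[2]).round(4),'lug top x',c[2].round(4))
for n in sys.argv[1:]: ringtool(n)
E
python3 rt.py w14
```

```text
w14 1070 plane x = 0.001 y + -0.017 z + 0.0973 rms 0.00069
  contour y -0.0262 0.0274 mid 0.0006 zmin -0.0517
  back outer arc, y centre -0.0214 0.022
  axis should be at tool z -0.0247 back top x 0.0981 lug top x 0.0973
```

```bash
python3 - <<'E'
from h import *
go([.431,-.227,.28],-128)
E
```

```text
t 12.15 tcp [ 0.5901 -0.0205  0.1978] head -115.63 q [-0.22  0.52  1.55 -0.    1.07  1.79] gap 35.6 F [ 0.8  0.1 -1.6] tilt [-0.0026  0.0005]
  shift tool mm [-81.9 255.   54.3]
  turn rad 0.216 alt -2.926
```

```bash
python3 -m crank '[[0.035,-0.01,0.005,0.001,0],[0.035,-0.02,0.012,0.002,0],[0.035,-0.02,0.02,0.004,0],[0.035,-0.02,0.025,0.006,0],[0.035,-0.01,0.03,0.007,0]]'
python3 -m crank '[[0.035,0,0.032,0.007,0],[0.035,0,0.032,0.007,0],[0.035,0,0.032,0.007,0],[0.035,0,0.03,0.006,0],[0.035,0,0.022,0.005,0]]'
python3 -m crank '[[0.035,0,0.012,0.002,0.05],[0.035,0,0.004,0,0.08],[0.035,0,0,0,0.08],[0.035,0,0,0,0],[0.035,0,0,0,0]]'
python3 -m crank '[[0.035,0,0,0,0],[0.035,0,0,0,0]]'
python3 - <<'E'
from h import *
go([.431,-.227,.28],-128)
wsnap('w15')
go()
E
python3 rt.py w15
```

```text
t: 12.65
tcp_pos: [0.5335, -0.0957, 0.2808]
tool_rot: [0.691, -0.157, -0.689, -0.156]
force: [0.1, 0.3, -1.4]
finger_gap: 0.413
t: 13.15
tcp_pos: [0.4388, -0.216, 0.2791]
tool_rot: [-0.689, 0.157, 0.69, 0.157]
force: [-0.4, 0.0, -2.3]
finger_gap: 0.414
t: 13.65
tcp_pos: [0.4315, -0.2277, 0.2789]
tool_rot: [-0.669, 0.228, 0.669, 0.228]
force: [-0.4, 0.2, -2.0]
finger_gap: 0.411
t: 13.85
tcp_pos: [0.4316, -0.2277, 0.2789]
tool_rot: [-0.669, 0.228, 0.669, 0.228]
force: [0.6, 0.5, -2.4]
finger_gap: 0.415
t 13.85 tcp [ 0.4316 -0.2277  0.2789] head -127.6 q [-0.72  0.28  1.71  0.    1.15  1.51] gap 35.4 F [ 0.6  0.5 -2.4] tilt [-0.      0.0001]
  shift tool mm [-1.1 -0.2  0.9]
  turn rad 0.007 alt -3.135
t 13.9 tcp [ 0.4315 -0.2278  0.2789] head -127.61 q [-0.72  0.28  1.71  0.    1.15  1.51] gap 35.3 F [-0.8  0.  -2.2] tilt [-0.0001  0.0001]
w15 1090 plane x = -0.002 y + -0.014 z + 0.0973 rms 0.00067
  contour y -0.0264 0.0273 mid 0.0004 zmin -0.0518
  back outer arc, y centre -0.0216 0.0219
  axis should be at tool z -0.0248 back top x 0.098 lug top x 0.0973
```

View pics/w15.png

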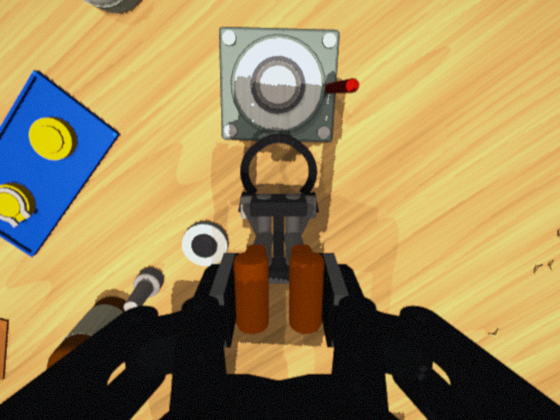

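w15 shows the spindle sharply, with its nose at (278,85) and the post top at (352,85). The post is 90° from the direction of the eyes.

```bash
cat > sp2.py <<'E'
from h import *
import sys
def circ(P):
    h=cv2.convexHull(P.astype(np.float32))[:,0].astype(float)
    def fit(Q):
        A=np.c_[2*Q,np.ones(len(Q))]; s=np.linalg.lstsq(A,(Q**2).sum(1),rcond=None)[0]; return s[:2],np.sqrt(s[2]+s[0]**2+s[1]**2)
    c,r=fit(h); d=abs(np.hypot(*(h-c).T)-r); g=d<1.5*np.median(d)+3e-4; c,r=fit(h[g]); return c,r
def run(n,c0=(.498,-.279)):
    st,s=load(n); W=cloud(s,st); H,S,V=cv2.split(cv2.cvtColor(s['image'],cv2.COLOR_BGR2HSV))
    red=((H<8)|(H>172))&(S>110)
    for nm,lo,hi,rad in (('top',.1095,.115,.022),('nose',.1,.115,.024),('pulley',.074,.082,.05),('housing',.053,.062,.055)):
        m=(np.hypot(W[...,0]-c0[0],W[...,1]-c0[1])<rad)&(W[...,2]>lo)&(W[...,2]<hi)&~red
        k,l,stt,cc=cv2.connectedComponentsWithStats(m.astype(np.uint8)); i=1+np.argmax(stt[1:,4]); m=l==i
        c,r=circ(W[m][:,:2]); print(n,nm,m.sum(),'c',c.round(4),'r',r.round(4),'mean',W[m].mean(0).round(4))
    # pulley outline by image: bright pixels cast to z .078
    P=W[red&(np.hypot(W[...,0]-c0[0],W[...,1]-c0[1])<.08)]; P=P[(P[:,2]>.14)&(P[:,2]<.16)]
    if len(P): p=P.mean(0); print('post',p.round(4),'head',np.degrees(np.arctan2(p[1]-c0[1],p[0]-c0[0])).round(1))
for n in sys.argv[1:]: run(n)
E
python3 sp2.py w15
python3 - <<'E'
from h import *
st,s=load('w15')
cv2.imwrite('pics/z15.png',cv2.resize(s['image'][25:145,215:335],(720,600)[::-1] if 0 else (600,600),interpolation=cv2.INTER_CUBIC))
E
```

```text
w15 top 1239 c [ 0.4997 -0.2796] r 0.017 mean [ 0.4999 -0.2798  0.1111]
w15 nose 1662 c [ 0.4996 -0.2797] r 0.0193 mean [ 0.4998 -0.2798  0.1103]
w15 pulley 3907 c [ 0.4996 -0.2796] r 0.0416 mean [ 0.5007 -0.2806  0.0782]
w15 housing 1026 c [ 0.4996 -0.2797] r 0.0477 mean [ 0.4995 -0.2799  0.0578]
post [ 0.4653 -0.3224  0.1493] head -127.0
```

View pics/z15.png

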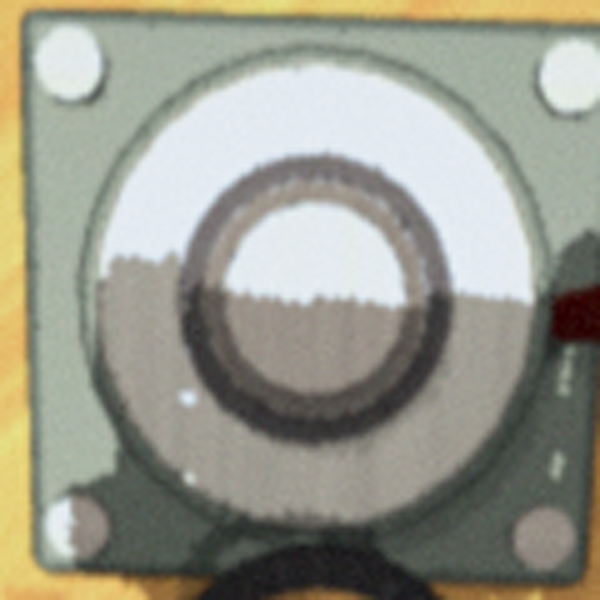

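```bash
python3 - <<'E'
from h import *
go([.4803,-.2642,.24],-127.6)
E
```

```text
t 13.9 tcp [ 0.4315 -0.2278  0.2789] head -127.61 q [-0.72  0.28  1.71  0.    1.15  1.51] gap 35.3 F [-0.8  0.  -2.2] tilt [-0.0001  0.0001]
  shift tool mm [ 38.9  -0.9 -60.9]
  turn rad -0.0 alt 3.141
```

```bash
python3 -m crank '[[0.035,0,-0.0005,-0.01,0],[0.035,0,-0.0004,-0.02,0],[0.035,0.006,0,-0.02,0],[0.035,0.013,0,-0.011,0],[0.035,0.013,0,0,0]]'
python3 -m crank '[[0.035,0.007,0,0,0],[0.035,0,0,0,0],[0.035,0,0,0,0],[0.035,0,0,0,0]]'
python3 - <<'E'
from h import *
go([.4803,-.2642,.24],-127.6)
wsnap('w16'); s=snap('scene','s16')
cv2.imwrite('pics/z16.png',np.hstack([cv2.resize(s['image'][190:300,90:200],(400,400),interpolation=cv2.INTER_CUBIC),cv2.resize(load('w16')[1]['image'][90:240,205:355],(400,400))]))
go([.4803,-.2642,.24],-127.6)
E
python3 rt.py w16; python3 sp2.py w16
```

```text
t: 14.4
tcp_pos: [0.4828, -0.2667, 0.2468]
tool_rot: [0.671, -0.229, -0.668, -0.228]
force: [0.0, 0.3, -2.0]
finger_gap: 0.411
t: 14.8
tcp_pos: [0.4807, -0.2648, 0.2407]
tool_rot: [0.67, -0.228, -0.669, -0.228]
force: [0.7, -0.4, -1.7]
finger_gap: 0.413
t 14.8 tcp [ 0.4807 -0.2648  0.2407] head -127.65 q [-0.71  0.41  1.62  0.    1.11  1.52] gap 35.3 F [ 0.7 -0.4 -1.7] tilt [ 0.0012 -0.001 ]
  shift tool mm [ 0.7 -0.3  0.7]
  turn rad -0.001 alt 3.141
t 14.9 tcp [ 0.4806 -0.2648  0.2407] head -127.65 q [-0.71  0.41  1.62  0.    1.11  1.52] gap 35.6 F [ 0.2  0.1 -2.1] tilt [ 0.0012 -0.001 ]
  shift tool mm [ 0.7 -0.3  0.6]
  turn rad -0.001 alt 3.141
w16 1202 plane x = 0.000 y + -0.017 z + 0.0972 rms 0.00067
  contour y -0.0276 0.0274 mid -0.0001 zmin -0.0518
  back outer arc, y centre -0.0216 0.0219
  axis should be at tool z -0.0248 back top x 0.0981 lug top x 0.0972
w16 top 1305 c [ 0.4996 -0.2798] r 0.0168 mean [ 0.5    -0.2801  0.1111]
w16 nose 1622 c [ 0.4989 -0.279 ] r 0.0188 mean [ 0.4996 -0.2797  0.1105]
w16 pulley 2517 c [ 0.4998 -0.2798] r 0.0416 mean [ 0.5151 -0.2917  0.0782]
w16 housing 995 c [ 0.4997 -0.2798] r 0.0476 mean [ 0.519  -0.2951  0.0578]
post [ 0.4665 -0.323   0.1487] head -125.6
```

View pics/z16.png

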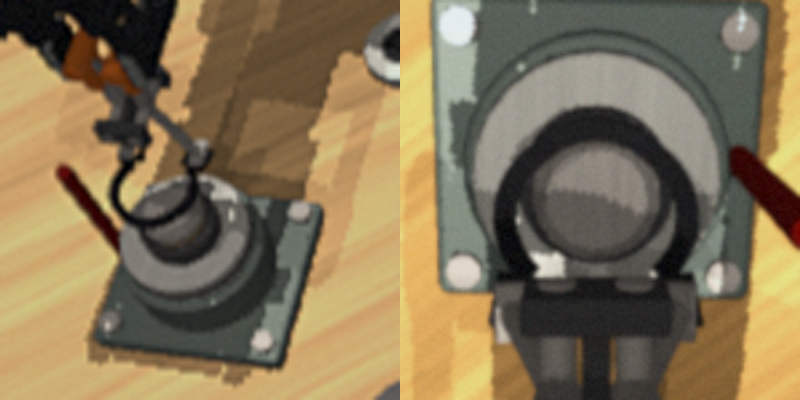

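```bash
python3 -m crank '[[0.035,0.008,0,0.0005,0],[0.035,0.008,0,0,0],[0.035,0.005,0,0,0],[0.035,0,0,0,0],[0.035,0,0,0,0]]'
python3 - <<'E'
from h import *
go([.4804,-.2645,.205],-127.6)
wsnap('w17')
cv2.imwrite('pics/z17.png',cv2.resize(load('w17')[1]['image'][90:240,205:355],(600,600)))
E
python3 rt.py w17; python3 sp2.py w17
```

```text
t: 15.4
tcp_pos: [0.4798, -0.2642, 0.2186]
tool_rot: [-0.669, 0.228, 0.669, 0.228]
force: [0.9, -0.5, -2.2]
finger_gap: 0.412
t 15.4 tcp [ 0.4798 -0.2642  0.2186] head -127.65 q [-0.71  0.44  1.64  0.    1.06  1.52] gap 35.1 F [ 0.9 -0.5 -2.2] tilt [-0.0005  0.0004]
  shift tool mm [13.6 -0.1 -0.7]
  turn rad -0.001 alt 3.141
w17 1209 plane x = 0.001 y + -0.014 z + 0.0973 rms 0.00067
  contour y -0.0276 0.0274 mid -0.0001 zmin -0.0518
  back outer arc, y centre -0.0216 0.0219
  axis should be at tool z -0.0248 back top x 0.098 lug top x 0.0973
w17 top 1534 c [ 0.5    -0.2799] r 0.017 mean [ 0.5001 -0.2802  0.1111]
w17 nose 1994 c [ 0.4994 -0.2794] r 0.0191 mean [ 0.5002 -0.2801  0.1104]
w17 pulley 3131 c [ 0.4998 -0.2799] r 0.0416 mean [ 0.5132 -0.2904  0.0782]
w17 housing 1083 c [ 0.4996 -0.2796] r 0.0477 mean [ 0.5216 -0.2951  0.0578]
post [ 0.4665 -0.3233  0.1486] head -125.4
```

View pics/z17.png

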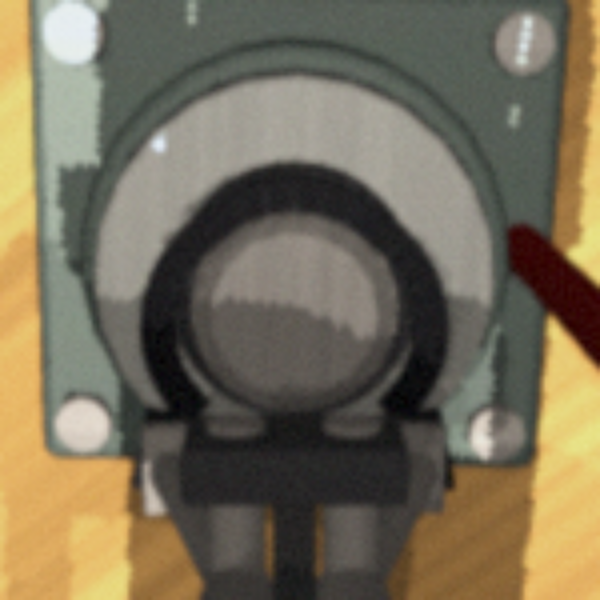

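```bash
python3 -m crank '[[0.035,0.004,0,-0.0005,0],[0.035,0.004,0,0,0],[0.035,0.004,0,0,0],[0.035,0,0,0,0],[0.035,0,0,0,0]]'
python3 - <<'E'
from h import *
go([.4803,-.2645,.1935],-127.6)
E
```

```text
t: 15.95
tcp_pos: [0.4802, -0.2645, 0.2067]
tool_rot: [-0.669, 0.228, 0.669, 0.228]
force: [0.2, -0.8, -1.1]
finger_gap: 0.413
t 15.95 tcp [ 0.4802 -0.2645  0.2067] head -127.66 q [-0.71  0.46  1.65  0.    1.03  1.52] gap 35.2 F [ 0.2 -0.8 -1.1] tilt [-0.0003  0.0002]
  shift tool mm [13.2 -0.  -0.1]
  turn rad -0.001 alt 3.141
```

```bash
python3 -m crank '[[0.035,0.003,0,0,0],[0.035,0.003,0,0,0],[0.035,0,0,0,0],[0.035,0,0,0,0]]'
python3 - <<'E'
from h import *
go([.4803,-.2645,.1935],-127.6)
wsnap('w18'); s=snap('scene','s18')
cv2.imwrite('pics/z18.png',np.hstack([cv2.resize(s['image'][190:300,90:200],(400,400),interpolation=cv2.INTER_CUBIC),cv2.resize(load('w18')[1]['image'][90:240,205:355],(400,400))]))
E
python3 rt.py w18; python3 tl.py w18
```

```text
t: 16.35
tcp_pos: [0.4802, -0.2645, 0.2008]
tool_rot: [-0.669, 0.228, 0.669, 0.228]
force: [-0.4, -0.2, -1.0]
finger_gap: 0.417
t 16.35 tcp [ 0.4802 -0.2645  0.2008] head -127.66 q [-0.71  0.46  1.66  0.    1.02  1.52] gap 35.6 F [-0.4 -0.2 -1. ] tilt [-0.0002  0.0002]
  shift tool mm [ 7.3 -0.  -0.1]
  turn rad -0.001 alt 3.141
w18 1508 plane x = -0.001 y + -0.012 z + 0.0976 rms 0.00068
  contour y -0.0271 0.028 mid 0.0005 zmin -0.0518
  back outer arc, y centre -0.0216 0.0219
  axis should be at tool z -0.0248 back top x 0.0982 lug top x 0.0976
w18 grip [233 251  36  84] x top -0.0267 y -0.0184 -0.0037 z [-0.017   0.0141]
w18 grip [289 251  36  83] x top -0.0266 y 0.0047 0.0195 z [-0.0171  0.014 ]
w18 cheek [ 250  194   57   90 3259] x [0.0159 0.0305 0.0417] y [-0.0138  0.0144] z [-0.0254 -0.0092  0.0221]
```

View pics/z18.png

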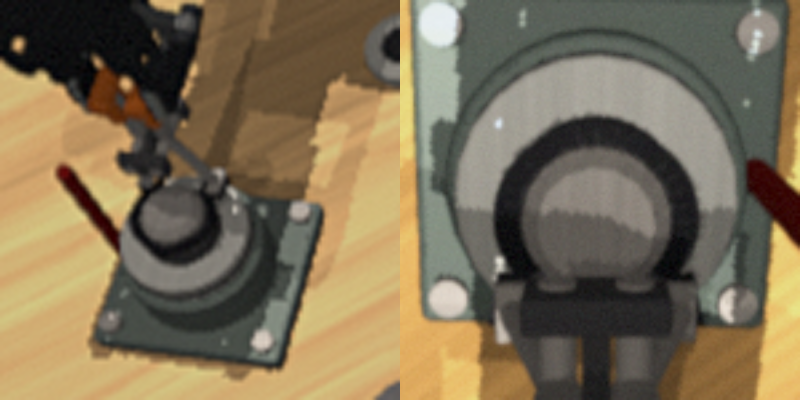

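The ring is round the nose without load, so I continue to the hub.

```bash
python3 -m crank '[[0.035,0.003,0,0,0],[0.035,0.003,0,0,0],[0.035,0.001,0,0,0],[0.035,0,0,0,0],[0.035,0,0,0,0]]'
python3 - <<'E'
from h import *
go([.4803,-.2645,.1935],-127.6)
wsnap('w19')
E
python3 rt.py w19; python3 tl.py w19
```

```text
t: 16.95
tcp_pos: [0.4803, -0.2645, 0.1939]
tool_rot: [-0.669, 0.228, 0.669, 0.228]
force: [1.0, 0.2, -1.8]
finger_gap: 0.419
t 16.95 tcp [ 0.4803 -0.2645  0.1939] head -127.65 q [-0.71  0.47  1.67  0.    1.    1.52] gap 35.7 F [ 1.   0.2 -1.8] tilt [-0.      0.0001]
  shift tool mm [ 0.4 -0.   0. ]
  turn rad -0.001 alt 3.141
w19 1470 plane x = 0.001 y + -0.009 z + 0.0972 rms 0.00074
  contour y -0.0271 0.028 mid 0.0005 zmin -0.0518
  back outer arc, y centre -0.0215 0.0218
  axis should be at tool z -0.0248 back top x 0.0977 lug top x 0.0972
w19 grip [233 251  36  84] x top -0.0267 y -0.0186 -0.0037 z [-0.017  0.014]
w19 grip [289 251  36  83] x top -0.0266 y 0.0048 0.0196 z [-0.017  0.014]
w19 cheek [ 250  194   57   90 3268] x [0.0163 0.0304 0.0417] y [-0.0138  0.0143] z [-0.0254 -0.0092  0.0221]
```

```bash
python3 -m crank '[[0.035,0.001,0,0,0],[0.035,0.0005,0,0,0],[0.035,0,0,0,0],[0.035,0,0,0,0]]'
python3 - <<'E'
from h import *
go([.4803,-.2645,.1935],-127.6)
wsnap('w20')
E
python3 rt.py w20; python3 tl.py w20
```

```text
t: 17.4
tcp_pos: [0.4807, -0.2649, 0.1932]
tool_rot: [0.67, -0.228, -0.669, -0.228]
force: [-1.6, 1.6, 5.3]
finger_gap: 0.411
t 17.4 tcp [ 0.4807 -0.2649  0.1932] head -127.65 q [-0.71  0.47  1.67  0.    1.    1.52] gap 35.1 F [-1.6  1.6  5.3] tilt [ 0.0012 -0.001 ]
  shift tool mm [-0.3 -0.1  0.5]
  turn rad -0.001 alt 3.141
w20 1441 plane x = 0.000 y + 0.013 z + 0.0972 rms 0.00068
  contour y -0.027 0.0279 mid 0.0005 zmin -0.0513
  back outer arc, y centre -0.0215 0.0218
  axis should be at tool z -0.0243 back top x 0.0965 lug top x 0.0972
w20 grip [232 251  37  84] x top -0.0267 y -0.0184 -0.0036 z [-0.0169  0.014 ]
w20 grip [289 251  37  84] x top -0.0267 y 0.0048 0.0195 z [-0.0171  0.014 ]
w20 cheek [ 250  194   57   91 3239] x [0.0163 0.0306 0.0413] y [-0.0138  0.0144] z [-0.0251 -0.0088  0.0223]
```

Contact at about 7 N and the ring lies flat on the hub. Now I release gradually, following the pads' swing and the ring's self-centring.

```bash
python3 -m crank '[[0.038,0.0005,0,0.0004,0],[0.041,0.0007,0,0.0005,0],[0.044,0.0007,0,0.0005,0],[0.044,0,0,0,0],[0.044,0,0,0,0]]'
python3 - <<'E'
from h import *
go()
wsnap('w21')
E
python3 rt.py w21; python3 tl.py w21
```

```text
t: 17.95
tcp_pos: [0.48, -0.2646, 0.1918]
tool_rot: [0.67, -0.229, -0.668, -0.228]
force: [-0.4, -0.5, 8.2]
finger_gap: 0.515
t 17.95 tcp [ 0.48   -0.2646  0.1918] head -127.65 q [-0.71  0.47  1.67 -0.    0.99  1.52] gap 43.9 F [-0.4 -0.5  8.2] tilt [ 0.0024 -0.0025]
w21 1252 plane x = 0.002 y + 0.017 z + 0.0959 rms 0.00068
  contour y -0.0253 0.0264 mid 0.0005 zmin -0.0521
  back outer arc, y centre -0.0206 0.0209
  axis should be at tool z -0.0251 back top x 0.095 lug top x 0.0959
w21 grip [298 251  38  86] x top -0.0283 y 0.0089 0.0241 z [-0.0171  0.014 ]
w21 grip [221 252  39  86] x top -0.0284 y -0.023 -0.0078 z [-0.017   0.0142]
w21 cheek [ 250  195   58   91 3834] x [0.0117 0.0281 0.0398] y [-0.0134  0.0144] z [-0.0253 -0.0057  0.0226]
```

```bash
python3 -m crank '[[0.047,0,0,0.0006,0],[0.050,0.0003,0,0.0006,0],[0.053,0.0007,0,0.0004,0],[0.053,0,0,0,0],[0.053,0,0,0,0]]'
python3 - <<'E'
from h import *
go()
wsnap('w22')
E
python3 rt.py w22; python3 tl.py w22
```

```text
t: 18.5
tcp_pos: [0.478, -0.2628, 0.1896]
tool_rot: [0.669, -0.228, -0.669, -0.228]
force: [-0.3, 0.1, 3.7]
finger_gap: 0.626
t 18.5 tcp [ 0.478  -0.2628  0.1896] head -127.65 q [-0.71  0.48  1.68 -0.    0.99  1.52] gap 53.4 F [-0.3  0.1  3.7] tilt [ 0.0001 -0.0002]
w22 955 plane x = 0.002 y + 0.015 z + 0.0937 rms 0.00072
  contour y -0.0237 0.024 mid 0.0002 zmin -0.0537
  back outer arc, y centre -0.0197 0.02
  axis should be at tool z -0.0267 back top x 0.0929 lug top x 0.0937
w22 grip [209 251  47  90] x top -0.0304 y -0.0275 -0.0104 z [-0.017   0.0142]
w22 grip [302 251  47  90] x top -0.0303 y 0.0115 0.0287 z [-0.0171  0.0141]
w22 cheek [ 249  196   59   93 4321] x [0.0093 0.0248 0.0357] y [-0.0135  0.0144] z [-0.0255 -0.0052  0.0222]
```

```bash
python3 -m crank '[[0.055,0.0003,0,0.0007,0],[0.0575,0.0003,0,0.0008,0],[0.0575,0,0,0,0],[0.0575,0,0,0,0]]'
python3 - <<'E'
from h import *
go()
wsnap('w23')
cv2.imwrite('pics/z23.png',cv2.resize(load('w23')[1]['image'][90:240,205:355],(500,500)))
E
python3 rt.py w23; python3 tl.py w23
```

```text
t: 18.95
tcp_pos: [0.4763, -0.2614, 0.1883]
tool_rot: [-0.669, 0.228, 0.67, 0.228]
force: [-0.1, -0.1, -1.9]
finger_gap: 0.673
t 18.95 tcp [ 0.4763 -0.2614  0.1883] head -127.65 q [-0.71  0.48  1.68  0.    0.99  1.52] gap 57.4 F [-0.1 -0.1 -1.9] tilt [-0.0012  0.001 ]
w23 998 plane x = 0.002 y + 0.000 z + 0.0921 rms 0.00074
  contour y -0.0235 0.0239 mid 0.0002 zmin -0.0557
  back outer arc, y centre -0.0196 0.0199
  axis should be at tool z -0.0287 back top x 0.0921 lug top x 0.0921
w23 grip [202 251  52  92] x top -0.0315 y -0.0294 -0.0113 z [-0.017   0.0139]
w23 grip [304 251  51  92] x top -0.0315 y 0.0122 0.031 z [-0.0171  0.0139]
w23 cheek [ 248  197   62   93 4566] x [0.0085 0.0229 0.0332] y [-0.0138  0.0145] z [-0.0257 -0.0051  0.0224]
```

View pics/z23.png

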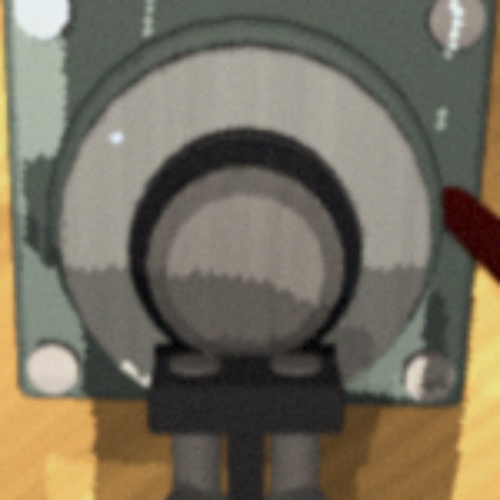

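The ring is closed and flat (top at z 0.096). I withdraw the tips straight up.

```bash
python3 -m crank '[[0.0575,-0.003,0,0,0],[0.0575,-0.004,0,0,0],[0.0575,-0.005,0,0,0],[0.0575,-0.006,0,0,0],[0.0575,0,0,0,0]]'
python3 - <<'E'
from h import *
go()
wsnap('w24')
cv2.imwrite('pics/z24.png',cv2.resize(load('w24')[1]['image'][90:240,205:355],(500,500)))
E
python3 sp2.py w24; python3 tl.py w24
```

```text
t: 19.5
tcp_pos: [0.4773, -0.2623, 0.2082]
tool_rot: [0.67, -0.229, -0.668, -0.228]
force: [0.4, -0.2, -0.3]
finger_gap: 0.674
t 19.5 tcp [ 0.4773 -0.2623  0.2082] head -127.65 q [-0.71  0.45  1.66  0.    1.03  1.52] gap 57.6 F [ 0.4 -0.2 -0.3] tilt [ 0.0019 -0.0017]
w24 top 1677 c [ 0.4997 -0.2799] r 0.0169 mean [ 0.5001 -0.2801  0.1112]
w24 nose 2279 c [ 0.4997 -0.2799] r 0.0194 mean [ 0.5008 -0.2807  0.1102]
w24 pulley 4225 c [ 0.4997 -0.2798] r 0.0416 mean [ 0.5082 -0.2864  0.0782]
w24 housing 1154 c [ 0.4999 -0.2799] r 0.0475 mean [ 0.5205 -0.2958  0.0578]
post [ 0.4664 -0.3231  0.1486] head -125.6
w24 grip [202 251  51  92] x top -0.0316 y -0.0296 -0.0115 z [-0.017   0.0139]
w24 grip [304 252  51  91] x top -0.0314 y 0.0124 0.0307 z [-0.0171  0.0141]
w24 cheek [ 248  197   62   93 4560] x [0.0086 0.0231 0.0337] y [-0.0138  0.0144] z [-0.0256 -0.005   0.0225]
```

View pics/z24.png

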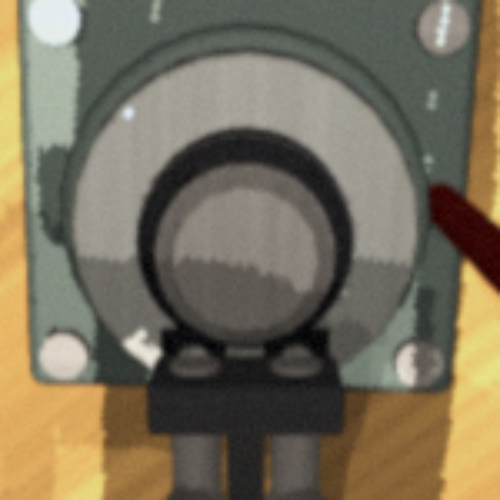

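```bash
python3 -m crank '[[0.0575,-0.01,0,0,0],[0.0575,-0.02,0,0,0],[0.0575,-0.02,0,0.01,0],[0.0575,-0.02,0,0.02,0],[0.0575,-0.01,0,0.02,0]]'
python3 -m crank '[[0.0575,0,0,0.01,0],[0.0575,0,0,0,0],[0.0575,0,0,0,0],[0.0575,0,0,0,0]]'
python3 - <<'E'
from h import *
go()
st,s=wsnap('w25')
u,v=proj(s,[.4998,-.2798,.096],st); u,v=int(u),int(v); print(u,v)
v0=max(0,v-60)
cv2.imwrite('pics/z25.png',cv2.resize(s['image'][v0:v0+120,u-60:u+60],(600,600),interpolation=cv2.INTER_CUBIC))
E
python3 sp2.py w25; python3 tl.py w25
```

```text
t: 20.05
tcp_pos: [0.4374, -0.2316, 0.289]
tool_rot: [0.67, -0.229, -0.668, -0.228]
force: [-0.4, -0.0, -0.4]
finger_gap: 0.67
t: 20.45
tcp_pos: [0.4297, -0.2257, 0.2864]
tool_rot: [-0.669, 0.228, 0.669, 0.228]
force: [0.8, 0.3, -2.3]
finger_gap: 0.675
t 20.45 tcp [ 0.4297 -0.2257  0.2864] head -127.66 q [-0.71  0.27  1.7   0.    1.17  1.51] gap 57.6 F [ 0.8  0.3 -2.3] tilt [-0.0002  0.0002]
278 81
w25 top 1201 c [ 0.4997 -0.2794] r 0.0171 mean [ 0.4997 -0.2797  0.1112]
w25 nose 1592 c [ 0.4996 -0.2797] r 0.0193 mean [ 0.4997 -0.2797  0.1103]
w25 pulley 3303 c [ 0.4995 -0.2795] r 0.0417 mean [ 0.504  -0.283   0.0782]
w25 housing 1016 c [ 0.4996 -0.2796] r 0.0477 mean [ 0.499  -0.2795  0.0578]
post [ 0.4653 -0.3223  0.1494] head -127.1
w25 grip [202 251  52  92] x top -0.0315 y -0.0296 -0.0113 z [-0.017  0.014]
w25 grip [304 252  51  91] x top -0.0314 y 0.0122 0.0306 z [-0.0171  0.0141]
w25 cheek [ 248  197   61   93 4550] x [0.0085 0.0231 0.0336] y [-0.0137  0.0144] z [-0.0256 -0.005   0.0225]
```

View pics/z25.png

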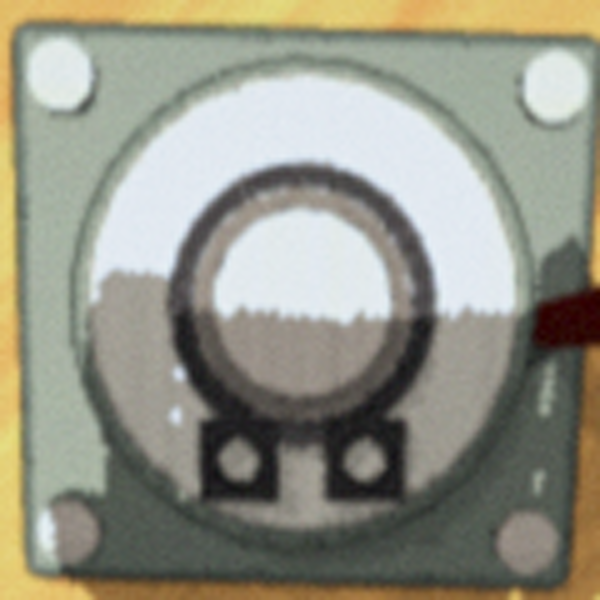

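```bash
python3 - <<'E'
from h import *
st,s=load('w25'); u,v=278,81; v0=max(0,v-60)
E=[ray(s,u-60+a/5,v0+b/5,.0955,st) for a,b in ((240,460),(365,458))]
ax=np.array([.4997,-.2797]); mid=(E[0]+E[1])[:2]/2; w=mid-ax
print(E,'sep',np.linalg.norm((E[0]-E[1])[:2])*1000,'mid dist',np.linalg.norm(w)*1000,'head',np.degrees(np.arctan2(w[1],w[0])))
W=cloud(s,st); r=np.hypot(W[...,0]-ax[0],W[...,1]-ax[1]); V=s['image'].max(-1)
m=(r>.0205)&(r<.0235)&(W[...,2]>.085)&(W[...,2]<.105); print('ring top z',np.percentile(W[m][:,2],[5,50,95]).round(4), m.sum())
for k in range(8):
    a=np.degrees(np.arctan2(W[...,1]-ax[1],W[...,0]-ax[0])); mm=m&(abs((a-k*45+180)%360-180)<20); 
    if mm.sum()>5: print(k*45,mm.sum(),np.median(W[mm][:,2]).round(4))
d=(V<85)&(W[...,2]>.0925)&(W[...,2]<.1)&(r>.019)&(r<.03)&(abs((a-142+180)%360-180)>50)
P=W[d]; print('outer radius by sector',[ (k*45,np.percentile(r[d&(abs((a-k*45+180)%360-180)<15)],95).round(4)) for k in range(8) if (d&(abs((a-k*45+180)%360-180)<15)).sum()>5])
go([.4859,.289,.25],-54.7)
E
```

```text
[array([ 0.48495606, -0.25401924,  0.0955    ]), array([ 0.47090502, -0.27284253,  0.0955    ])] sep 23.489311854727482 mid dist 27.177074426934247 head 143.22788525156372
ring top z [0.0927 0.0961 0.0974] 525
0 62 0.0962
45 58 0.0964
90 55 0.0961
135 57 0.0931
180 57 0.0959
225 57 0.0964
270 60 0.0961
315 62 0.0962
outer radius by sector [(0, np.float64(0.0231)), (45, np.float64(0.0239)), (90, np.float64(0.0238)), (180, np.float64(0.0241)), (225, np.float64(0.0237)), (270, np.float64(0.023)), (315, np.float64(0.0233))]
t 20.5 tcp [ 0.4297 -0.2256  0.2863] head -127.67 q [-0.71  0.27  1.7   0.    1.17  1.51] gap 57.7 F [-0.1 -0.1 -1.5] tilt [-0.0004  0.0004]
  shift tool mm [  36.5 -441.7  270. ]
  turn rad -1.273 alt 1.868
```

The ring is seated: the eyes' midpoint is 27.2 mm from the axis, their separation is about 24 mm, and the ring's top is at z 0.096 all round. Now the pliers go back.

```bash
python3 -m crank '[[0.0565,-0.01,-0.02,0.012,0],[0.0565,-0.005,-0.035,0.021,0],[0.0565,0,-0.04,0.024,0],[0.0565,0,-0.04,0.024,0],[0.0565,0,-0.04,0.024,0]]'
python3 -m crank '[[0.0565,0,-0.04,0.024,0],[0.0565,0,-0.04,0.024,0],[0.0565,0,-0.04,0.024,0],[0.0565,0,-0.04,0.024,0],[0.0565,0,-0.04,0.024,0]]'
python3 -m crank '[[0.0565,0,-0.035,0.021,0],[0.0565,0,-0.02,0.013,-0.08],[0.0565,0,0,0,-0.15],[0.0565,0,0,0,-0.15],[0.0565,0,0,0,-0.15]]'
python3 -m crank '[[0.0565,0,0,0,-0.15],[0.0565,0,0,0,-0.15],[0.0565,0,0,0,-0.15],[0.0565,0,0,0,-0.15],[0.0565,0,0,0,-0.08]]'
python3 -m crank '[[0.0565,0,0,0,0],[0.0565,0,0,0,0]]'
python3 - <<'E'
from h import *
go([.4859,.289,.25],-54.7)
wsnap('w26')
E
python3 pl.py w26; python3 tl.py w26
```

```text
t: 21.0
tcp_pos: [0.4536, -0.0211, 0.3016]
tool_rot: [-0.669, 0.229, 0.669, 0.229]
force: [1.1, -0.0, -1.2]
finger_gap: 0.662
t: 21.5
tcp_pos: [0.4807, 0.2113, 0.3014]
tool_rot: [-0.669, 0.228, 0.669, 0.228]
force: [1.0, -0.1, -0.3]
finger_gap: 0.664
t: 22.0
tcp_pos: [0.4872, 0.2741, 0.3009]
tool_rot: [-0.705, 0.043, 0.706, 0.042]
force: [0.3, -0.2, -1.4]
finger_gap: 0.668
t: 22.5
tcp_pos: [0.4873, 0.2736, 0.301]
tool_rot: [-0.679, -0.194, 0.68, -0.194]
force: [0.1, -0.3, -1.1]
finger_gap: 0.662
t: 22.7
tcp_pos: [0.4871, 0.2735, 0.3013]
tool_rot: [-0.68, -0.192, 0.681, -0.192]
force: [0.4, -0.5, -1.7]
finger_gap: 0.667
t 22.7 tcp [0.4871 0.2735 0.3013] head -58.43 q [ 0.31  0.36  1.51 -0.    1.27  1.33] gap 57.0 F [ 0.4 -0.5 -1.7] tilt [-0.0008 -0.0003]
  shift tool mm [ 51.3 -13.8  -7.1]
  turn rad -0.065 alt 3.076
stand top 2165 ((485.4627685546875, 288.724853515625), (58.62636947631836, 90.12650299072266), 35.566802978515625)
stand all 5663 ((496.4399719238281, 273.42724609375), (122.18980407714844, 146.6932830810547), 25.057865142822266)
w26 grip [204 252  50  91] x top -0.0313 y -0.029 -0.0108 z [-0.0162  0.0148]
w26 grip [304 252  50  90] x top -0.0312 y 0.0125 0.0309 z [-0.0162  0.0147]
w26 cheek [ 248  197   61   92 4410] x [0.0085 0.0235 0.0334] y [-0.013   0.0147] z [-0.0247 -0.0042  0.023 ]
```

View pics/w26.png

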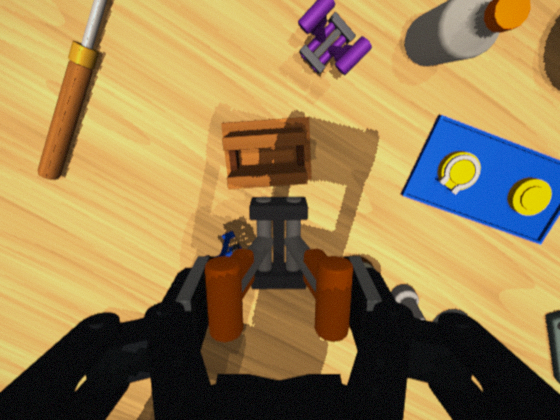

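```bash
python3 -m crank '[[0.0565,0.01,-0.007,-0.003,-0.067],[0.0565,0.02,-0.007,-0.002,0],[0.0565,0.02,0,0,0],[0.0565,0.01,0,0,0],[0.0565,0,0,0,0]]'
python3 -m crank '[[0.0565,0,0,0,0],[0.0565,0,0,0,0]]'
python3 - <<'E'
from h import *
go([.4845,.289,.115],-54.6)
E
```

```text
t: 23.25
tcp_pos: [0.4824, 0.2875, 0.2403]
tool_rot: [-0.672, -0.215, 0.675, -0.215]
force: [-0.8, -0.6, -1.9]
finger_gap: 0.663
t: 23.45
tcp_pos: [0.4842, 0.2881, 0.243]
tool_rot: [0.674, 0.216, -0.673, 0.215]
force: [-0.4, -0.2, -2.5]
finger_gap: 0.66
t 23.45 tcp [0.4842 0.2881 0.243 ] head -54.51 q [0.34 0.43 1.58 0.   1.13 1.29] gap 56.4 F [-0.4 -0.2 -2.5] tilt [0.0022 0.0008]
  shift tool mm [128.   -0.6  -0.5]
  turn rad 0.002 alt -3.14
```

```bash
python3 -m crank '[[0.0565,0.015,-0.0006,-0.0005,0],[0.0565,0.03,0,0,0],[0.0565,0.03,0,0,0],[0.0565,0.03,0,0,0],[0.0565,0.012,0,0,0]]'
python3 -m crank '[[0.0565,0,0,0,0],[0.0565,0,0,0,0]]'
python3 - <<'E'
from h import *
go([.4845,.289,.109],-54.6)
wsnap('w27')
E
python3 tl.py w27
```

```text
t: 23.95
tcp_pos: [0.4825, 0.2883, 0.1233]
tool_rot: [-0.672, -0.215, 0.674, -0.216]
force: [0.0, 0.3, -1.1]
finger_gap: 0.665
t: 24.15
tcp_pos: [0.4845, 0.2891, 0.1261]
tool_rot: [0.674, 0.216, -0.673, 0.216]
force: [0.4, -1.0, -1.9]
finger_gap: 0.659
t 24.15 tcp [0.4845 0.2891 0.1261] head -54.49 q [0.34 0.59 1.68 0.   0.87 1.29] gap 56.2 F [ 0.4 -1.  -1.9] tilt [0.0023 0.0008]
  shift tool mm [17.1  0.   0.1]
  turn rad 0.002 alt -3.14
w27 grip [203 251  52  92] x top -0.0313 y -0.0293 -0.0106 z [-0.016   0.0148]
w27 grip [304 252  50  91] x top -0.0312 y 0.0125 0.0307 z [-0.0161  0.0149]
w27 cheek [ 248  197   61   93 4480] x [0.0085 0.0234 0.0335] y [-0.0132  0.0147] z [-0.0246 -0.0041  0.0231]
```

View pics/w27.png

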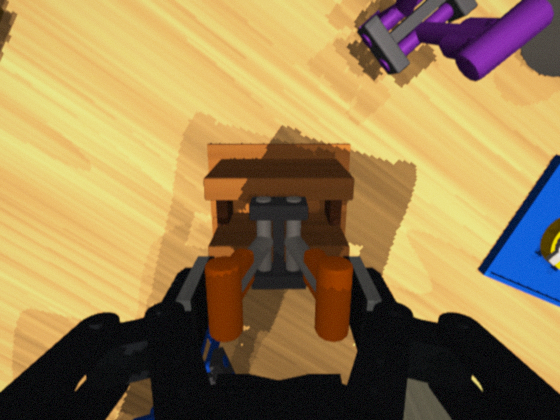

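The legs are centred in the gap, with the cheeks just above the boards. I lower until they touch.

```bash
python3 -m crank '[[0.0565,0.006,0,0,0],[0.0565,0.006,0,0,0],[0.0565,0.004,0,0,0],[0.0565,0,0,0,0],[0.0565,0,0,0,0]]'
python3 -c "
from h import *
go([.4845,.289,.109],-54.6)"
```

```text
t: 24.7
tcp_pos: [0.4833, 0.2887, 0.1091]
tool_rot: [0.673, 0.216, -0.673, 0.216]
force: [-1.1, -0.0, 0.2]
finger_gap: 0.667
t 24.7 tcp [0.4833 0.2887 0.1091] head -54.48 q [0.34 0.62 1.7  0.   0.83 1.29] gap 57.0 F [-1.1 -0.   0.2] tilt [0.0001 0.0001]
  shift tool mm [ 0.1  0.5 -1.1]
  turn rad 0.002 alt -3.14
```

```bash
python3 -m crank '[[0.0565,0.001,0,0,0],[0.058,0.0005,0,0,0],[0.061,0,0,0,0],[0.068,0,0,0,0],[0.078,0,0,0,0]]'
python3 -m crank '[[0.0854,0,0,0,0],[0.0854,0,0,0,0],[0.0854,0,0,0,0]]'
python3 - <<'E'
from h import *
go([.4845,.289,.109],-54.6)
wsnap('w28')
E
python3 tl.py w28
```

```text
t: 25.2
tcp_pos: [0.4834, 0.2886, 0.1072]
tool_rot: [-0.673, -0.216, 0.673, -0.216]
force: [0.1, -0.1, -0.5]
finger_gap: 0.909
t: 25.5
tcp_pos: [0.4833, 0.2887, 0.1073]
tool_rot: [-0.673, -0.216, 0.673, -0.216]
force: [0.2, -0.4, 0.4]
finger_gap: 1.001
t 25.5 tcp [0.4833 0.2887 0.1073] head -54.49 q [0.34 0.62 1.7  0.   0.83 1.29] gap 85.5 F [ 0.2 -0.4  0.4] tilt [-0.0001 -0.    ]
  shift tool mm [-1.7  0.4 -1.1]
  turn rad 0.002 alt -3.14
w28 grip [200 251  53  94] x top -0.0331 y -0.0289 -0.0114 z [-0.0162  0.0148]
w28 grip [305 251  53  95] x top -0.0331 y 0.0131 0.0304 z [-0.0163  0.0148]
w28 cheek [ 247  197   64   94 4707] x [0.0078 0.0216 0.0316] y [-0.0134  0.015 ] z [-0.0249 -0.0044  0.0228]
```

View pics/w28.png

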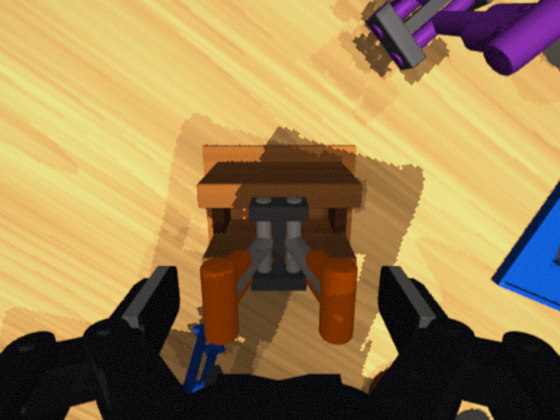

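Released: the pliers stand in the stand, grips at (220,300) and (338,300), both clear of the fingers. I retreat.

```bash
python3 -m crank '[[0.0854,-0.01,0,0,0],[0.0854,-0.03,0,0,0],[0.0854,-0.035,0,0,0],[0.0854,-0.035,0,0,0],[0.0854,-0.03,0,0,0]]'
python3 -m crank '[[0.0854,-0.01,0,0.03,0],[0.0854,0,0,0.03,0],[0.0854,0,0,0,0],[0.0854,0,0,0,0],[0.0854,0,0,0,0]]'
python3 - <<'E'
from h import *
go()
wsnap('w29'); snap('scene','s29'); s=snap('top','t29')
E
python3 pl.py w29
```

```text
t: 26.05
tcp_pos: [0.4836, 0.2888, 0.2501]
tool_rot: [0.674, 0.216, -0.673, 0.216]
force: [0.4, -0.2, -0.1]
finger_gap: 1.0
t: 26.55
tcp_pos: [0.4356, 0.2542, 0.2579]
tool_rot: [0.674, 0.216, -0.673, 0.216]
force: [-0.0, -0.3, 0.7]
finger_gap: 0.998
t 26.55 tcp [0.4356 0.2542 0.2579] head -54.49 q [0.31 0.33 1.7  0.   1.11 1.26] gap 85.2 F [-0.  -0.3  0.7] tilt [0.0018 0.0007]
grip [238  98  24  45 860] [0.4713 0.3061 0.1369] 0.1407 rect [0.4709 0.3057] [0.032  0.0163]
grip [294  98  25  44 835] [0.4967 0.2702 0.1369] 0.1407 rect [0.4964 0.2705] [0.0314 0.0169]
mid [0.4836 0.2881] sep 0.0435 head -54.04
stand top 1886 ((485.40130615234375, 288.955322265625), (58.15156555175781, 89.4993667602539), 35.551700592041016)
stand all 3800 ((489.67364501953125, 271.26190185546875), (137.3992462158203, 147.5589141845703), 45.453006744384766)
```

View pics/w29.png

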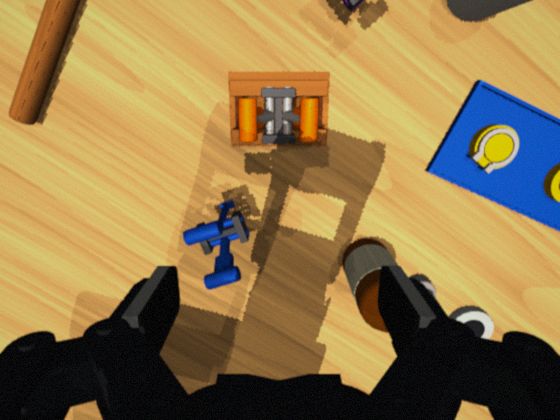

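View pics/s29.png

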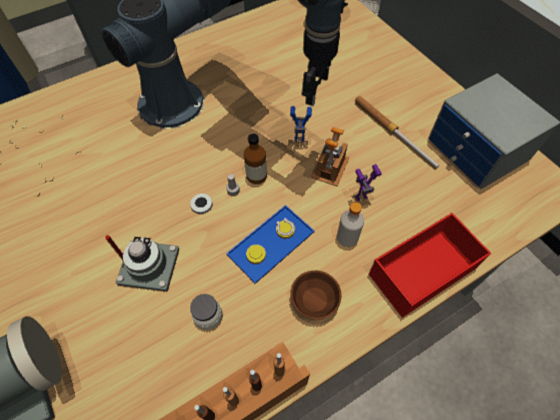

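```bash
python3 -c "
from h import *
print(manip.sense()['force'].round(1), manip.sense()['qd'].round(3)); print(manip.sign_off())"
```

```text
[-0.2  0.5  1.1] [ 0.001  0.002  0.004  0.    -0.     0.   ]
the job is handed in; nothing more can be done
None
```

I spread the black snap ring with the orange pliers, carried it over the nose and closed it in the groove. The pliers went back in their stand, and I handed the job in at about 26.7 s of the 61 s allowed. The sign-off reported no verdict.

**Ring:** It lies flat on the hub, with its top at z 0.096 m in every direction I could see past the lugs. Its eyes are 23.5 mm apart (24 mm when closed). Their midpoint is 27.2 mm from the spindle axis (27 mm when centred).

**Pliers:** They are upright and about 2 mm from the stand's centre. The grip tops are at z 0.1407 m, against 0.1405 m before I picked them up.

**Bystanders:** In the last pictures the other objects look to be where they started. I checked that by eye only.

**Checks that disagreed:** Before I lifted the pliers out, a cruder estimate from the ring's back edge put the ring about 2 mm off centre. After release, the eyes and the outer edge fitted a centred ring to well under 1 mm. The last ring measurement was right after I withdrew the tips; later I only saw it seated in the scene picture.

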